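# Pack the mixing cups under the locked dust cover

### The arm

A 6-joint arm with a two-finger parallel gripper is mounted at the origin on a cart in front of the work surface, level with it; the furniture and walls round the work are solid. World frame = base frame: x ahead of the robot, y to its left, z up, the work surface at z = 0. Lengths are in m, angles in degrees, forces in N, time in s.
With the tool pointing down it reaches from about 0.325 to 1 m from the base axis. Payload 5.1 kg.
Tool frame: the origin (TCP) lies midway between the tips of the shut fingers; the grasp point (between the pads) lies 19 mm behind it (ctrl.grip_point_offset is the distance from the TCP to the grasp point, in m); z points along the fingers, y is the line along which they close (so a half turn about z gives the same grasp; the last joint's range is limited). The gripper opens to 85 mm and grips with 20 to 120 N. Pads are 22 mm wide; open, the fingers measure 114 mm over their backs; the gripper's body (76 mm by 85 mm) begins 54 mm behind the grasp point. The pads swing forward as they close: fully open they stand 13 mm farther back than shut.
Start: joints at [67.116, 7.093, 94.555, -0, 78.352, -4.733], TCP at [0.203, 0.618, 0.231] pointing down, gripper open.
Joint ranges: [-149.61, 149.61], [-58.7, 133.49], [1.44, 155.28], [-77.14, 257.14], [18.33, 153.61], [-166.67, 166.67]. Speed limits (degrees/s): [147.25, 147.25, 180, 180, 180, 180].

### API

Orientations are given as a 3x3 rotation matrix whose columns are the frame's x, y, z axes.
In Python, from workcell import readout, get_image, camera_params, order, ctrl gives the robot as it stands.
- The arm moves only by the tool step_arm, never from a script. Its argument "motion" is one flat list of numbers, 7 for each row, row after row: the opening, from -1 (shut) to 1 (fully open), so that 0 is half open, then the shift along the tool's x, y, z in cm, then the turn, a rotation vector about the tool's x, y, z in rad. A call has 1 to 8 rows; each row is the pose to reach, as a shift and turn from the pose commanded when the call began, along the tool's axes at that moment; what a row does not reach only later rows make up. A row lasts 1/12 s, in which the tool goes at most 41.7 mm and 7.16 degrees, less where a joint would pass 70% of its speed; a pose out of reach is approached as far as the arm can. A call with a gripper value outside its range is refused whole. The fingers move at their own pace and stop on an object; "grip_force" is the grip in N (left out, the last holds). Time passes only in rows, so rows that repeat a pose let the fingers close. It gives the time, the measured TCP pose, the force, the opening and the grip force at its end, in the units of the state.
- readout.sense(): the state, without advancing time (a new reading comes with each control period).
- get_image(name): name is "side" or "top" or "wrist"; returns the picture (384x512x3 uint8, red, green, blue); there is no depth.
- camera_params(name): a dict with "fov_y" (degrees; the focal length in pixels is half the picture's height over the tangent of half this angle, whatever the lens; pixels are square), "cx", "cy" (the principal point, pixels), "k1" (the pictures are not rectified: a ray, as slopes to the right and down, at radius r is drawn at 1 + k1 r^2 times it, then the intrinsics apply), "view" (4x4, takes a point from world to camera coordinates). Camera axes: x right, y up, looking along -z (the intrinsics and any distortion apply to the point x, -y, -z); pixel columns grow to the right and rows downward; lengths in m; the calibration is good to about 2 mm. A picture is of the moment at which its call begins: read the wrist's pose just before it. camera_params takes no time and is no camera call; for the wrist camera it gives the pose at the moment of the call.
- order.job_done(): hands the job in; it is judged then, once.
The state is a dict: "time": time; "joint_pos": joint angles; "qd": joint speeds; "tau": joint torques, N m; "tool_pos": TCP position; "orientation": TCP orientation; "wrist_force": force on the tool from outside, world axes, zero at the start; "torque": the same for the moment, N m; "grip_width": finger opening in m; "grip_force": force on a finger pad.
Only numpy, scipy, OpenCV 4.12 (cv2) and the standard library are available. Lean on these libraries where they do the work, as an engineer would, in place of code of your own. Each camera call takes 0.05 s, during which the arm holds its last target. There are 200 camera calls.

### The job

Put the mixing cups away in their storage stand. Swing the stand's lock collar by its upright handle from the red locked mark to the green open mark, lift the dust cover off and stand it upright on the round rubber mat; nest all the cups that are on the bench mouth down over the stand's centre cone, one over another and each fully home; then put the cover back squarely, its lugs as they were, and turn the collar all the way to the red locked mark again. Do not tip the cover over or push the other things on the bench about.

Things in the scene. Friction and masses are not known exactly. Their poses are not given: they have to be found in the camera images.
- stand: round stand fixed to the bench, plate 180 diameter, steel deck 120 diameter, 18 high. Origin: centre of underside; x = line on which the cover's lugs must lie (either way round). A step 6 high (94 to 84 diameter) on the deck centres the cover; on it, 24 up, a black cone 26 high (71 to 48 diameter). The first cup's mouth rests 24 up, the next 44, 64
- collar (a joint): angle of the captive lock collar round the stand, rad: 0 at the green open mark (stop), 1.2 at the red locked mark (stop); grows anticlockwise from above, stays where left, needs about 2 N at the handle. Its two yellow claws (29 to 36 up, 60 to 80 from the axis) stand over the cover's lugs when locked, clear below 0.75
- collar_handle (a point): top end of the collar's upright handle, 150 above the bench, 112 from the stand's axis: black rubber sleeve of 18 diameter over the top 56, thinner steel rod below. Goes round with the collar
- open_mark (a point): where the handle's top end is with the collar fully open (over the green mark on the stand)
- locked_mark (a point): where the handle's top end is with the collar fully locked (over the red mark on the stand)
- cover: clear tubular dust cover, black roof, orange bar knob. Origin: centre of its open lower rim; x along its two orange lugs and its knob. Tube 103 outside, 98 inside, inside height 126; roof top 130 up; knob 130 to 166 up, 44 long in x, 20 thick in y. Lugs at the foot 7 high, to 69 from the axis. Seated, its rim is 18 above the bench. 0.2 to 0.33 kg
- cup_1: white tapered mixing cup, blue lines, mouth down, 56 high, 70 g. Origin: centre of its mouth, z up to its foot. Outside diameter 82 at the mouth, 53 at 36 up, then a solid straight round foot of 44 diameter up to 56: grip it there. Hollow up to a flat roof at 36 (inside 75 at the mouth, 48 at the roof). Nested, its roof rests on the next cup's foot, 20 higher. May be absent (None)
- cup_2: a cup like cup_1, in every size and behaviour; may be absent (None)
- cup_3: a cup like cup_1, in every size and behaviour; may be absent (None)
- mat: round black rubber mat with a blue ring, fixed flat on the bench, 150 diameter, 2 thick: the place for the cover meanwhile. Origin: centre of its underside
- carton_front: obstacle: large open cardboard carton behind the row of cups, fixed, up to 0.64 m tall. Its face and flap lean towards the robot: between y = 0.07 and -0.32 keep grippers nearer than x = 0.50 at 0.1 to 0.3 m up, so carry things along the front of the bench. Origin: centre of its underside
- vice: obstacle: grey machine vice, fixed, 100 wide in y, about 190 long in x, 60 high. Origin: centre of its underside
- nut_jar: bystander: jar with dark lid, 70 diameter, 86 tall; origin at the centre of its underside; leave alone
- multimeter: bystander: yellow and black multimeter lying flat, 130 by 68, 41 high; origin at the centre of its underside; leave alone
- grease_tin: bystander: tin, 75 diameter, 58 tall; origin at the centre of its underside; leave alone
- feeler_gauge: bystander: feeler gauge lying flat, 94 by 55, 10 high; leave alone
- screwdriver: bystander: red screwdriver, 159 long; leave alone

How it is judged:
By the outcome, as a careful person would: the job done as asked, in the order asked, and still so for the second after the job is handed in, with the robot touching nothing.
Of cup_1, cup_2, cup_3 only 2 to 3 are there at a start; the rules pass over those that are not, and their reading is None.
At some moment in a run one of cup_2, cup_3 may be knocked a few centimetres aside while the robot is not near it.
It also fails if it takes over 210 s, if anything falls off the work surface, if the arm or the gripper's body presses on something with over 40 N, if the wrist force passes 120 N, or if a joint passes its speed limit or range.

## Working session

There is one attempt and no reset: what is moved stays moved. The work goes in short steps, Python scripts to look and compute and a tool call to move; the robot and the scene stay as the last step left them, time stands still between calls to the robot, and variables do not carry over. Pictures are saved under pics/ and viewed, at most 14 in all, crops included, and the job is handed in when it is done.

Besides the shell and the picture viewer there is one more tool, called as name(argument=value, ...) on one line, values as JSON. step_arm: Moves the arm, as the interface text tells. Its arguments: {"type":"object","properties":{"motion":{"type":"array"},"grip_force":{"type":"number"}},"required":["motion"]}

```bash
ls; mkdir -p pics; python3 - <<'E'
from workcell import readout,get_image,camera_params,ctrl
import cv2,numpy as np
s=readout.sense();print({k:np.round(v,3).tolist() for k,v in s.items()});print(ctrl.grip_point_offset)
for n in ("side","top","wrist"):
    p=camera_params(n);print(n,p['fov_y'],p['cx'],p['cy'],p['k1'],np.round(p['view'],3).tolist())
    im=get_image(n);cv2.imwrite(f"pics/{n}0.png",im[:,:,::-1])
E
```

```text
pics
{'time': 0.0, 'joint_pos': [67.116, 7.134, 94.632, -0.002, 78.353, -4.732], 'qd': [0.111, -0.009, -0.104, -0.081, -0.014, 0.041], 'tau': [-0.003, -42.36, -36.545, -0.0, 0.007, 0.0], 'tool_pos': [0.202, 0.617, 0.23], 'orientation': [[-0.95, 0.312, -0.001], [0.312, 0.95, -0.002], [0.0, -0.002, -1.0]], 'wrist_force': [0.392, 0.318, 0.07], 'torque': [-0.049, 0.005, 0.035], 'grip_force': 0.0, 'grip_width': 0.086}
0.0187
side 45.367748026196296 253.35471015748877 183.76608693940517 -0.03202356348934667 [[0.972, -0.233, 0.001, -0.537], [0.156, 0.652, 0.742, -0.178], [-0.174, -0.721, 0.671, -1.797], [0.0, 0.0, 0.0, 1.0]]
top 44.02312634652104 255.18161454559004 197.7283346751414 -0.17085502198076075 [[-0.404, -0.915, 0.011, 0.252], [0.838, -0.365, 0.405, -0.506], [-0.367, 0.173, 0.914, -1.783], [0.0, 0.0, 0.0, 1.0]]
wrist 63.42261927372142 255.75961330900304 192.4600321555118 -0.08129058299288683 [[0.312, 0.95, -0.003, -0.649], [-0.902, 0.295, -0.316, 0.041], [-0.299, 0.101, 0.949, -0.381], [0.0, 0.0, 0.0, 1.0]]
```

View pics/side0.png

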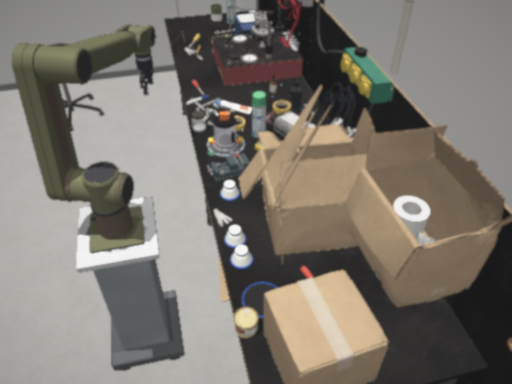

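View pics/top0.png

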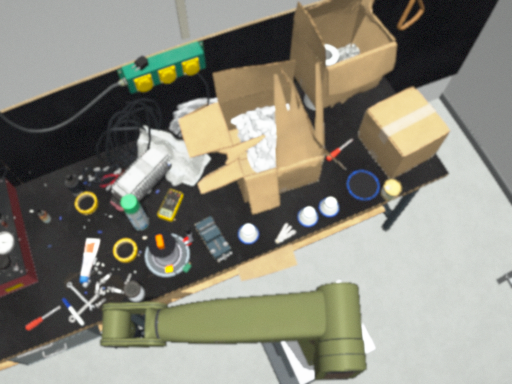

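The top view shows the stand at (168,253), vice (212,238), three cups at (248,233), (307,215), (329,206), mat ring at (364,184), tin (392,188) and jar (134,290). I'll enlarge the stand and the cups.

```bash
cat > h.py <<'E'
import numpy as np,cv2
from workcell import readout,get_image,camera_params
def cam(n):
    p=camera_params(n); f=192/np.tan(np.radians(p['fov_y'])/2); return p,f
def proj(n,P,c=None):
    p,f=c or cam(n); v=np.array(p['view']); q=(v[:3,:3]@np.atleast_2d(P).T).T+v[:3,3]
    a=np.c_[q[:,0],-q[:,1]]/-q[:,2:3]; r2=(a**2).sum(1,keepdims=True); a=a*(1+p['k1']*r2)
    return a*f+[p['cx'],p['cy']]
def ray(n,uv,c=None):
    p,f=c or cam(n); v=np.array(p['view']); d=(np.atleast_2d(uv)-[p['cx'],p['cy']])/f; a=d.copy()
    for _ in range(20): a=d/(1+p['k1']*(a**2).sum(1,keepdims=True))
    D=np.c_[a[:,0],-a[:,1],-np.ones(len(a))]@v[:3,:3]; return -v[:3,:3].T@v[:3,3],D/np.linalg.norm(D,axis=1,keepdims=True)
def onz(n,uv,z,c=None):
    o,D=ray(n,uv,c); return o+D*((z-o[2])/D[:,2])[:,None]
def tri(n1,u1,n2,u2,c1=None,c2=None):
    A=0;b=0
    for n,u,c in((n1,u1,c1),(n2,u2,c2)):
        o,D=ray(n,u,c);M=np.eye(3)-np.outer(D[0],D[0]);A=A+M;b=b+M@o
    return np.linalg.solve(A,b)
def go(t,R=None):
    "shift (cm) and rotvec in tool axes from the measured pose to target t,R"
    s=readout.sense();R0=np.array(s['orientation']);d=R0.T@(np.array(t)-s['tool_pos'])*100
    return d.round(2),(cv2.Rodrigues(R0.T@R)[0].ravel().round(3) if R is not None else None)
def down(deg):
    "tool pointing down, tool y at world angle deg"
    a=np.radians(deg);y=np.array([np.cos(a),np.sin(a),0]);z=np.array([0,0,-1.]);return np.c_[np.cross(y,z),y,z]
E
python3 - <<'E'
from h import *
t=cv2.imread('pics/top0.png');s=cv2.imread('pics/side0.png')
def crop(im,x,y,w,h,k): return cv2.resize(im[y:y+h,x:x+w],None,fx=k,fy=k,interpolation=cv2.INTER_CUBIC)
cv2.imwrite('pics/c1.png',np.hstack([crop(t,115,205,80,100,5),crop(s,185,95,80,100,5)]))
for n,im in(('top',t),('side',s)):
    hsv=cv2.cvtColor(im,cv2.COLOR_BGR2HSV)
    for nm,lo,hi in(('blue',(105,120,60),(130,255,255)),('white',(0,0,215),(179,40,255)),('orange',(5,180,150),(18,255,255)),('green',(60,120,60),(90,255,255)),('red',(174,150,120),(179,255,255)),('yellow',(22,170,150),(32,255,255))):
        k,l,st,ce=cv2.connectedComponentsWithStats(cv2.inRange(hsv,lo,hi))
        print(n,nm,[(ce[i].round(1).tolist(),st[i].tolist()) for i in range(1,k) if st[i,4]>15][:9])
E
```

```text
top blue [([362.6, 184.6], [346, 169, 34, 32, 308]), ([329.1, 215.3], [321, 213, 17, 5, 32]), ([307.5, 224.5], [298, 221, 19, 7, 31]), ([244.9, 242.0], [238, 238, 17, 7, 31]), ([82.6, 279.9], [79, 277, 9, 7, 25]), ([65.7, 302.0], [62, 298, 9, 10, 47])]
top white [([332.7, 54.6], [325, 44, 20, 22, 193]), ([213.9, 100.3], [211, 99, 7, 4, 20]), ([189.3, 105.7], [177, 100, 28, 14, 107]), ([418.9, 117.4], [384, 100, 70, 35, 676]), ([287.5, 106.2], [286, 104, 4, 6, 17]), ([258.6, 137.1], [231, 106, 46, 67, 1823]), ([180.0, 160.1], [151, 130, 59, 55, 979]), ([393.6, 254.3], [177, 131, 335, 227, 17607]), ([142.2, 139.8], [139, 135, 9, 10, 54])]
top orange [([159.5, 241.1], [155, 234, 9, 15, 57])]
top green [([164.1, 63.4], [119, 42, 87, 51, 1339]), ([129.7, 203.9], [120, 196, 20, 18, 251]), ([186.8, 267.9], [184, 265, 7, 7, 34])]
top red [([111.1, 175.2], [105, 174, 13, 4, 20])]
top yellow [([190.4, 65.7], [182, 58, 17, 16, 196]), ([167.1, 73.7], [158, 66, 17, 16, 206]), ([143.3, 82.1], [134, 74, 18, 17, 209]), ([87.5, 204.7], [75, 192, 22, 22, 140]), ([172.2, 210.4], [158, 194, 25, 27, 109]), ([159.2, 240.7], [158, 237, 4, 8, 21]), ([125.8, 250.5], [113, 238, 24, 24, 150]), ([168.9, 268.7], [166, 266, 7, 7, 41])]
side blue [([242.4, 266.6], [232, 263, 20, 6, 23]), ([253.3, 289.3], [242, 281, 34, 25, 112])]
side white [([245.9, 17.6], [238, 14, 16, 8, 95]), ([239.5, 37.9], [235, 36, 10, 4, 30]), ([249.0, 57.5], [244, 56, 11, 4, 40]), ([234.8, 106.4], [221, 101, 30, 12, 125]), ([290.6, 118.1], [283, 114, 15, 10, 94]), ([229.0, 183.7], [224, 181, 11, 7, 57]), ([226.5, 192.1], [223, 188, 10, 9, 53]), ([411.3, 208.2], [394, 196, 36, 25, 477]), ([137.4, 200.5], [131, 198, 12, 6, 51])]
side orange []
side green []
side red []
side yellow []
```

View pics/c1.png

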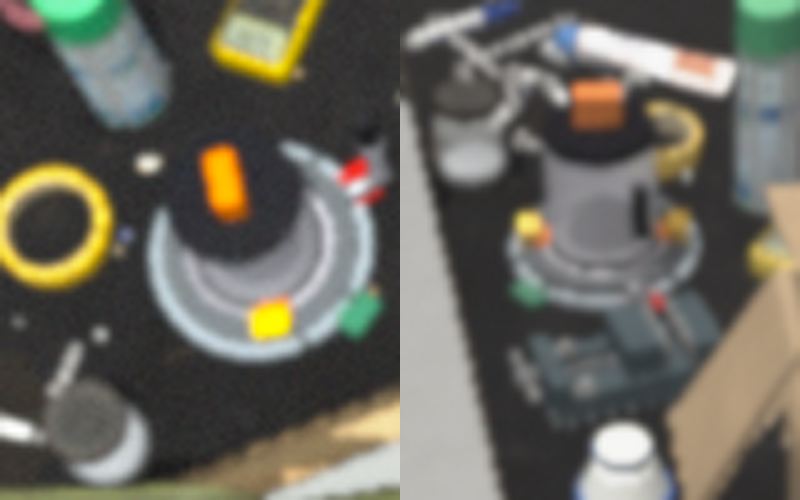

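The crop shows the cover with its knob (top px ~159,241), the near claw at (169,269), the green mark (187,268), and the handle over the red mark near (188,238). Now coarse positions.

```bash
python3 - <<'E'
from h import *
def pr(*a): print(a[0],np.round(a[1],3).tolist())
pr('claw',onz('top',(168.9,268.7),.036)); pr('green',onz('top',(186.8,267.9),.012))
pr('red',onz('top',(185.5,240),.012))
pr('knob',onz('top',[(159.5,241.1)],.18)); pr('knobtri',tri('top',(159.5,239),'side',(224.5,112.5)))
pr('mat',onz('top',(363.5,184.5),.002))
pr('handle tri',tri('top',(188.5,234),'side',(232,133)))
# cups: centroid of white blob
t=cv2.imread('pics/top0.png');hsv=cv2.cvtColor(t,cv2.COLOR_BGR2HSV)
m=cv2.inRange(hsv,(0,0,190),(179,60,255))
for x,y in((248,233),(307,215),(329,206)):
    w=np.zeros_like(m);w[y-14:y+14,x-13:x+13]=m[y-14:y+14,x-13:x+13];mm=cv2.moments(w,True)
    pr('cup',onz('top',(mm['m10']/mm['m00'],mm['m01']/mm['m00']),.03))
E
```

```text
claw [[0.45, 0.446, 0.036]]
green [[0.433, 0.38, 0.012]]
red [[0.544, 0.343, 0.012]]
knob [[0.516, 0.434, 0.18]]
knobtri [0.522, 0.432, 0.185]
mat [[0.476, -0.447, 0.002]]
handle tri [0.525, 0.326, 0.139]
cup [[0.465, 0.101, 0.03]]
cup [[0.435, -0.153, 0.03]]
cup [[0.438, -0.252, 0.03]]
```

```bash
python3 - <<'E'
from h import *
p,f=cam('wrist');v=np.array(p['view']);s=readout.sense();R=np.array(s['orientation'])
c=-v[:3,:3].T@v[:3,3];print('cam in tool',(R.T@(c-s['tool_pos'])).round(4),'look',(R.T@-v[2,:3]).round(3),f)
# hover with tool y at 13 deg, so the optical axis meets the stand at z=.1
for ang in (13,79):
    D=down(ang);o=D@(R.T@(c-s['tool_pos']));l=D@(R.T@-v[2,:3])
    for z in(.3,.36):
        t=np.array([.518,.433,.1])-(o+l*((.1-z-o[2])/l[2]));t[2]=z;print(ang,z,t.round(3),go(t,D))
E
```

```text
cam in tool [ 0.0812  0.     -0.1426] look [-0.316 -0.001  0.949] 310.73728149601294
13 0.3 [0.511 0.465 0.3  ] (array([-34.06,  -4.85,  -6.97]), array([-2.000e-03,  1.000e-03,  1.027e+00]))
13 0.36 [0.507 0.485 0.36 ] (array([-33.03,  -3.14, -12.97]), array([-2.000e-03,  1.000e-03,  1.027e+00]))
79 0.3 [0.486 0.44  0.3  ] (array([-32.47,  -8.05,  -6.96]), array([-0.002, -0.   , -0.125]))
79 0.36 [0.466 0.444 0.36 ] (array([-30.48,  -8.31, -12.96]), array([-0.002, -0.   , -0.125]))
```

View pics/wrist0.png

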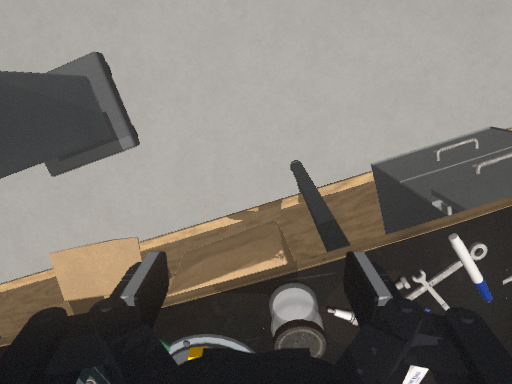

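step_arm(motion=[1, -4, -1, -3, 0, 0, 0, 1, -8, -2, -6, 0, 0, -0.03, 1, -12, -3, -9, 0, 0, -0.06, 1, -16, -4, -11, 0, 0, -0.09, 1, -20, -5, -12, 0, 0, -0.125, 1, -23, -6, -12, 0, 0, -0.125, 1, -26, -7, -12, 0, 0, -0.125, 1, -28, -8, -12, 0, 0, -0.125])

```text
time: 0.82
tool_pos: [0.4461, 0.4528, 0.3523]
orientation: [[-0.981, 0.192, 0.002], [0.192, 0.981, 0.001], [-0.002, 0.001, -1.0]]
wrist_force: [-0.2, -0.4, 0.6]
grip_width: 0.0855
grip_force: 0.0
```

step_arm(motion=[1, -1, 0, 0, 0, 0, 0, 1, -2, 0, 0, 0, 0, 0, 1, -2, 0, 0, 0, 0, 0])

```text
time: 1.07
tool_pos: [0.4644, 0.4502, 0.3504]
orientation: [[-0.981, 0.192, -0.001], [0.192, 0.981, -0.001], [0.001, -0.001, -1.0]]
wrist_force: [-0.8, 0.1, 0.1]
grip_width: 0.0855
grip_force: 0.0
```

```bash
python3 - <<'E'
from h import *
s=readout.sense();print(np.round(s['tool_pos'],4),np.round(s['orientation'],3).tolist(),s['time'])
p,f=cam('wrist');cv2.imwrite('pics/w1.png',get_image('wrist')[:,:,::-1])
import pickle;pickle.dump((p,f),open('w1.pkl','wb'))
E
```

```text
[0.4644 0.4502 0.3504] [[-0.981, 0.192, -0.001], [0.192, 0.981, -0.001], [0.001, -0.001, -1.0]] 1.0667
```

View pics/w1.png

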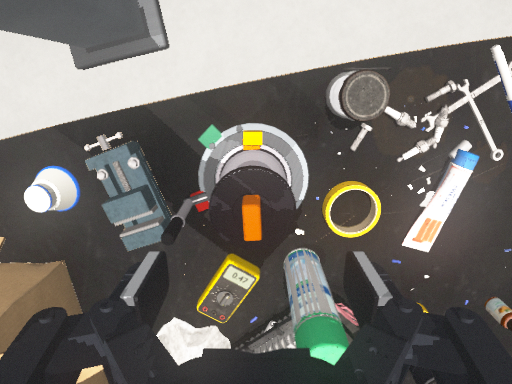

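The wrist view shows the stand: roof centre ~(254,210), knob (252,218), claw (253,140), green mark (210,136), red mark (200,201), handle sleeve top ~(171,240).

```bash
python3 - <<'E'
import cv2
im=cv2.imread('pics/w1.png')[110:260,150:325];cv2.imwrite('pics/c2.png',cv2.resize(im,None,fx=4,fy=4,interpolation=cv2.INTER_CUBIC))
E
```

```text
(no output)
```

View pics/c2.png

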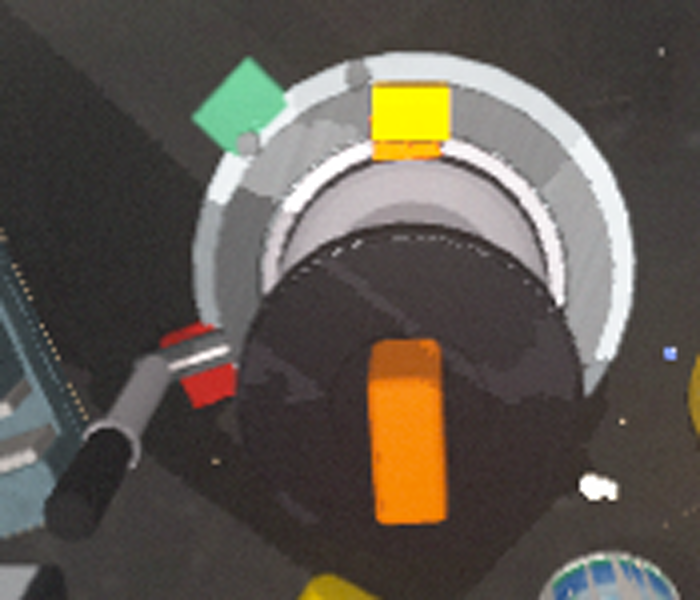

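```bash
python3 - <<'E'
from h import *
import pickle;c=pickle.load(open('w1.pkl','rb'))
P=lambda a,z:onz('wrist',np.array(a,float)/4+[150,110],z,c)
k=P([(369,380),(441,373),(447,521),(378,523)],.184);print('knob',k.mean(0).round(4),[np.linalg.norm(k[i]-k[(i+1)%4]).round(4) for i in range(4)],'ang x',np.degrees(np.arctan2(*(k[[2,3]]-k[[0,1]]).mean(0)[1::-1])).round(1))
def circ(q):
    A=np.c_[2*q[:,:2],np.ones(len(q))];s=np.linalg.lstsq(A,(q[:,:2]**2).sum(1),rcond=None)[0];return s[:2].round(4),round(2*np.sqrt(s[2]+s[:2]@s[:2]),4)
print('roof',circ(P([(240,400),(262,300),(310,255),(410,225),(520,262),(565,320),(585,390)],.148)))
for z in(.004,.01,.016):print('plate',z,circ(P([(193,265),(215,172),(300,80),(415,52),(530,80),(610,170),(633,260)],z)))
print('handle',P([(75,508)],.15).round(4),'claw',P([(411,112)],.036).round(4),'green',P([(240,106)],.006).round(4),'red',P([(202,365)],.006).round(4))
cen=k.mean(0)
for n,z,a in(('h',.15,(75,508)),('claw',.036,(411,112)),('g',.006,(240,106)),('r',.006,(202,365))):
    d=P([a],z)[0]-cen;print(n,np.hypot(d[0],d[1]).round(4),np.degrees(np.arctan2(d[1],d[0])).round(1))
E
```

```text
knob [0.5186 0.4352 0.184 ] [np.float64(0.0192), np.float64(0.0437), np.float64(0.0191), np.float64(0.0424)] ang x -8.6
roof (array([0.516 , 0.4358]), np.float64(0.1028))
plate 0.004 (array([0.5195, 0.4346]), np.float64(0.1798))
plate 0.01 (array([0.5179, 0.435 ]), np.float64(0.1776))
plate 0.016 (array([0.5162, 0.4353]), np.float64(0.1754))
handle [[0.5327 0.327  0.15  ]] claw [[0.4501 0.4478 0.036 ]] green [[0.4391 0.3814 0.006 ]] red [[0.5409 0.3403 0.006 ]]
h 0.1091 -82.6
claw 0.0697 169.6
g 0.096 -145.9
r 0.0975 -76.8
```

```bash
python3 - <<'E'
from h import *
import pickle;c=pickle.load(open('w1.pkl','rb'))
for a in(-77,-80,-83):
    r=np.radians(a);print(a,[((proj('wrist',[.518+.112*np.cos(r),.435+.112*np.sin(r),z],c)[0]-[150,110])*4).round(0).tolist() for z in(.15,.094,.03)])
s=cv2.imread('pics/c2.png');print(s[440:560:8,60:110:6].mean(2).astype(int))
E
```

```text
-77 [[81.0, 538.0], [122.0, 464.0], [159.0, 397.0]]
-80 [[72.0, 523.0], [115.0, 449.0], [152.0, 385.0]]
-83 [[64.0, 507.0], [108.0, 435.0], [146.0, 372.0]]
[[63 61 60 65 94 33 39 39 40]
 [58 60 64 60 39 38 39 38 38]
 [59 60 60 41 42 39 37 40 40]
 [60 62 43 39 38 37 37 39 36]
 [59 42 37 38 39 37 38 38 39]
 [43 41 39 39 38 37 37 34 37]
 [38 36 41 35 35 39 37 39 37]
 [46 49 47 44 40 33 40 37 37]
 [53 49 52 50 47 38 38 36 46]
 [50 49 49 51 48 49 39 41 60]
 [51 48 51 49 49 48 37 58 65]
 [50 48 49 51 46 46 51 61 65]
 [51 50 50 48 50 51 59 60 62]
 [64 61 61 62 62 62 62 63 62]
 [63 61 62 61 64 63 62 63 61]]
```

```bash
python3 - <<'E'
from h import *
print(go([.5355,.3244,.25],down(9)))
C=np.array([.518,.435]);R0=down(9)
# arc from the locked angle, 16 rows, shifts in tool axes of the start (cm), turn z
def arc(a0,a1,n,R):
    p0=C+.112*np.array([np.cos(np.radians(a0)),np.sin(np.radians(a0))])
    for a in np.linspace(a0,a1,n+1)[1:]:
        p=C+.112*np.array([np.cos(np.radians(a)),np.sin(np.radians(a))])
        print((R.T@np.r_[p-p0,0]*100).round(2)[:2],np.radians(a0-a).round(3))
arc(-81,-117,8,R0);print();arc(-117,-153,8,down(-27))
E
```

```text
(array([ -9.52, -11.03,  10.05]), array([-1.000e-03, -1.000e-03,  1.222e+00]))
[ 0.03 -0.88] 0.079
[ 0.14 -1.75] 0.157
[ 0.31 -2.61] 0.236
[ 0.55 -3.46] 0.314
[ 0.85 -4.29] 0.393
[ 1.22 -5.08] 0.471
[ 1.65 -5.85] 0.55
[ 2.14 -6.58] 0.628

[ 0.03 -0.88] 0.079
[ 0.14 -1.75] 0.157
[ 0.31 -2.61] 0.236
[ 0.55 -3.46] 0.314
[ 0.85 -4.29] 0.393
[ 1.22 -5.08] 0.471
[ 1.65 -5.85] 0.55
[ 2.14 -6.58] 0.628
```

step_arm(motion=[1, -1.2, -1.4, 1.2, 0, 0, 0.1, 1, -2.4, -2.8, 2.5, 0, 0, 0.2, 1, -3.6, -4.1, 3.7, 0, 0, 0.3, 1, -4.8, -5.5, 5, 0, 0, 0.4, 1, -6, -6.9, 6.2, 0, 0, 0.5, 1, -7.2, -8.3, 7.5, 0, 0, 0.6, 1, -8.4, -9.6, 8.7, 0, 0, 0.7, 1, -9.5, -11, 10, 0, 0, 0.8])

```text
time: 1.78
tool_pos: [0.5347, 0.3255, 0.2507]
orientation: [[-0.545, 0.838, -0.0], [0.838, 0.545, 0.0], [0.001, -0.0, -1.0]]
wrist_force: [0.7, -1.0, -0.3]
grip_width: 0.0853
grip_force: 0.0
```

step_arm(motion=[1, 0, 0, 0, 0, 0, 0.1, 1, 0, 0, 0, 0, 0, 0.2, 1, 0, 0, 0, 0, 0, 0.3, 1, 0, 0, 0, 0, 0, 0.42, 1, 0, 0, 0, 0, 0, 0.42, 1, 0, 0, 0, 0, 0, 0.42])

```text
time: 2.28
tool_pos: [0.5346, 0.3257, 0.2512]
orientation: [[-0.163, 0.987, -0.0], [0.987, 0.163, 0.0], [0.0, -0.0, -1.0]]
wrist_force: [-0.5, 0.7, -0.5]
grip_width: 0.0857
grip_force: 0.0
```

```bash
python3 - <<'E'
from h import *
s=readout.sense();print(go([.5355,.3244,.111],down(9)),s['time'])
p,f=cam('wrist');cv2.imwrite('pics/w2.png',get_image('wrist')[:,:,::-1])
print(proj('wrist',[[.5355,.3244,.15],[.5355,.3244,.094]],(p,f)))
E
```

```text
(array([-0.15,  0.07, 14.02]), array([-0.   , -0.   ,  0.007])) 2.2833
[[256.7990013  193.96411282]
 [256.6489456  175.97882478]]
```

View pics/w2.png

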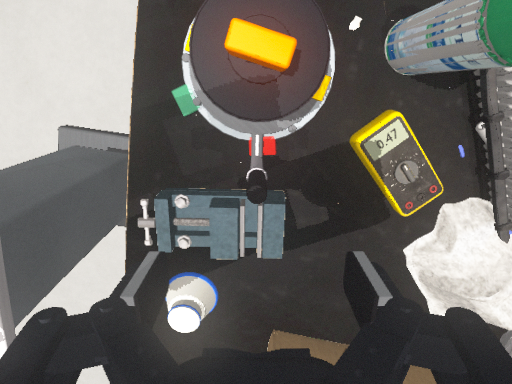

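Handle cap is at (257,190) against a predicted (257,194), so I'll descend and grip.

step_arm(motion=[1, -0.1, 0.1, 2.5, 0, 0, 0, 1, -0.1, 0.1, 5, 0, 0, 0, 1, -0.1, 0.1, 7.5, 0, 0, 0, 1, -0.1, 0.1, 10, 0, 0, 0, 1, -0.1, 0.1, 12, 0, 0, 0, 1, -0.1, 0.1, 13, 0, 0, 0, 1, -0.1, 0.1, 14, 0, 0, 0, 1, -0.1, 0.1, 14, 0, 0, 0])

```text
time: 3.0
tool_pos: [0.5356, 0.3235, 0.1094]
orientation: [[-0.16, 0.987, -0.003], [0.987, 0.16, -0.001], [-0.001, -0.003, -1.0]]
wrist_force: [-0.2, -0.2, 0.1]
grip_width: 0.0858
grip_force: 0.0
```

step_arm(motion=[-1, 0, 0, 0, 0, 0, 0, -1, 0, 0, 0, 0, 0, 0, -1, 0, 0, 0, 0, 0, 0, -1, 0, 0, 0, 0, 0, 0, -1, 0, 0, 0, 0, 0, 0, -1, 0, 0, 0, 0, 0, 0, -1, 0, 0, 0, 0, 0, 0, -1, 0, 0, 0, 0, 0, 0], grip_force=25)

```text
time: 3.67
tool_pos: [0.537, 0.3238, 0.1122]
orientation: [[-0.158, 0.987, 0.001], [0.987, 0.158, 0.0], [0.0, 0.001, -1.0]]
wrist_force: [-1.5, -1.3, 4.4]
grip_width: 0.0172
grip_force: 24.6
```

step_arm(motion=[-1, 0.03, -0.88, 0, 0, 0, 0.079, -1, 0.14, -1.75, 0, 0, 0, 0.157, -1, 0.31, -2.61, 0, 0, 0, 0.236, -1, 0.55, -3.46, 0, 0, 0, 0.314, -1, 0.85, -4.29, 0, 0, 0, 0.393, -1, 1.22, -5.08, 0, 0, 0, 0.471, -1, 1.65, -5.85, 0, 0, 0, 0.55, -1, 2.14, -6.58, 0, 0, 0, 0.628])

```text
time: 4.33
tool_pos: [0.4686, 0.3345, 0.1122]
orientation: [[0.455, 0.89, 0.002], [0.89, -0.455, 0.0], [0.001, 0.001, -1.0]]
wrist_force: [0.8, 0.4, 4.0]
grip_width: 0.0168
grip_force: 25.5
```

step_arm(motion=[-1, 0.03, -0.88, 0, 0, 0, 0.079, -1, 0.14, -1.75, 0, 0, 0, 0.157, -1, 0.31, -2.61, 0, 0, 0, 0.236, -1, 0.55, -3.46, 0, 0, 0, 0.314, -1, 0.85, -4.29, 0, 0, 0, 0.393, -1, 1.22, -5.08, 0, 0, 0, 0.471])

```text
time: 4.83
tool_pos: [0.4287, 0.3685, 0.1122]
orientation: [[0.81, 0.587, 0.001], [0.587, -0.81, 0.0], [0.001, 0.001, -1.0]]
wrist_force: [0.5, 0.1, 3.8]
grip_width: 0.0174
grip_force: 25.5
```

```bash
python3 - <<'E'
from h import *
s=readout.sense();d=np.array(s['tool_pos'])[:2]-[.518,.435];print(np.round(s['tool_pos'],4),s['wrist_force'],s['torque'],np.hypot(*d),np.degrees(np.arctan2(d[1],d[0])),s['grip_width'])
E
```

```text
[0.4287 0.3685 0.1122] [0.50691667 0.05870308 3.78059214] [-0.14104936  0.02978804  0.08153579] 0.11137364224800228 -143.32601557038353 0.017350821893142788
```

step_arm(motion=[-1, 0.02, -0.6, 0, 0, 0, 0.05, -1, 0.06, -1.15, 0, 0, 0, 0.1, -1, 0.1, -1.5, 0, 0, 0, 0.13, -1, 0.14, -1.75, 0, 0, 0, 0.157, -1, 0.14, -1.75, 0, 0, 0, 0.157])

```text
time: 5.25
tool_pos: [0.4265, 0.3732, 0.112]
orientation: [[0.889, 0.457, 0.013], [0.457, -0.889, -0.022], [0.002, 0.026, -1.0]]
wrist_force: [22.9, -40.3, 6.6]
grip_width: 0.0173
grip_force: 37.5
```

```bash
python3 - <<'E'
from h import *
s=readout.sense();d=np.array(s['tool_pos'])[:2]-[.518,.435];print(np.round(s['tool_pos'],4),s['wrist_force'],s['torque'],np.hypot(*d),np.degrees(np.arctan2(d[1],d[0])),s['grip_width'])
E
```

```text
[0.4265 0.3732 0.112 ] [ 22.8878933  -40.2923089    6.58209096] [-5.52995167 -3.1382665   0.16518895] 0.11041999610852198 -145.97634526271503 0.01731832745499026
```

step_arm(motion=[-1, 0, 0.6, 0, 0, 0, -0.05, -1, -0.1, 1.3, 0, 0, 0, -0.1, -1, -0.1, 1.3, 0, 0, 0, -0.1])

```text
time: 5.5
tool_pos: [0.4275, 0.3708, 0.1121]
orientation: [[0.84, 0.542, 0.006], [0.542, -0.84, 0.003], [0.007, 0.001, -1.0]]
wrist_force: [6.2, 2.0, -2.3]
grip_width: 0.0176
grip_force: 25.3
```

step_arm(motion=[1, 0, 0, 0, 0, 0, 0, 1, 0, 0, 0, 0, 0, 0, 1, 0, 0, 0, 0, 0, 0, 1, 0, 0, 0, 0, 0, 0, 1, 0, 0, 0, 0, 0, 0, 1, 0, 0, -4, 0, 0, 0, 1, 0, 0, -8, 0, 0, 0, 1, 0, 0, -12, 0, 0, 0])

```text
time: 6.17
tool_pos: [0.4235, 0.3708, 0.2316]
orientation: [[0.84, 0.543, -0.002], [0.543, -0.84, -0.002], [-0.003, 0.0, -1.0]]
wrist_force: [0.7, -0.2, 0.2]
grip_width: 0.0854
grip_force: 0.0
```

```bash
python3 - <<'E'
from h import *
s=readout.sense();print(np.round(s['tool_pos'],4),s['wrist_force'],s['joint_pos'])
print(go([.518,.4352,.24],down(81)));print(go([.518,.4352,.24],down(-99)))
E
```

```text
[0.4235 0.3708 0.2316] [ 0.68358217 -0.2450421   0.21969386] [ 3.57432497e+01 -3.82977234e+00  1.05689769e+02  1.88010169e-03
  7.82978253e+01  9.28390112e+01]
(array([11.43, -0.27, -0.87]), array([-3.00e-03,  1.00e-03, -2.41e+00]))
(array([11.43, -0.27, -0.87]), array([0.001, 0.003, 0.731]))
```

step_arm(motion=[1, 1.4, 0, -1, 0, 0, -0.1, 1, 2.8, 0, -1, 0, 0, -0.2, 1, 4.2, 0, -1, 0, 0, -0.3, 1, 5.6, 0, -1, 0, 0, -0.4, 1, 7, 0, -1, 0, 0, -0.5, 1, 8.5, -0.1, -1, 0, 0, -0.6, 1, 10, -0.2, -1, 0, 0, -0.7, 1, 11.4, -0.3, -1, 0, 0, -0.8])

```text
time: 6.83
tool_pos: [0.5188, 0.4362, 0.241]
orientation: [[0.19, 0.982, -0.0], [0.982, -0.19, -0.0], [-0.0, -0.0, -1.0]]
wrist_force: [0.2, 0.3, 1.4]
grip_width: 0.0856
grip_force: 0.0
```

step_arm(motion=[1, 0, 0, 0, 0, 0, -0.1, 1, 0, 0, 0, 0, 0, -0.2, 1, 0, 0, 0, 0, 0, -0.3, 1, 0, 0, 0, 0, 0, -0.4, 1, 0, 0, 0, 0, 0, -0.5, 1, 0, 0, 0, 0, 0, -0.6, 1, 0, 0, 0, 0, 0, -0.7, 1, 0, 0, 0, 0, 0, -0.8])

```text
time: 7.5
tool_pos: [0.5182, 0.4357, 0.241]
orientation: [[-0.572, 0.821, -0.001], [0.821, 0.572, -0.0], [0.0, -0.001, -1.0]]
wrist_force: [0.9, -0.5, -0.1]
grip_width: 0.0853
grip_force: 0.0
```

step_arm(motion=[1, 0, 0, 0, 0, 0, -0.1, 1, 0, 0, 0, 0, 0, -0.2, 1, 0, 0, 0, 0, 0, -0.3, 1, 0, 0, 0, 0, 0, -0.4, 1, 0, 0, 0, 0, 0, -0.5, 1, 0, 0, 0, 0, 0, -0.6, 1, 0, 0, 0, 0, 0, -0.7, 1, 0, 0, 0, 0, 0, -0.81])

```text
time: 8.17
tool_pos: [0.5182, 0.4357, 0.241]
orientation: [[-0.988, 0.152, -0.0], [0.152, 0.988, -0.0], [0.0, -0.0, -1.0]]
wrist_force: [-0.3, -0.3, 0.5]
grip_width: 0.0853
grip_force: 0.0
```

step_arm(motion=[1, 0, 0, 0, 0, 0, 0, 1, 0, 0, 0, 0, 0, 0])

```text
time: 8.33
tool_pos: [0.5183, 0.4357, 0.2411]
orientation: [[-0.987, 0.159, -0.0], [0.159, 0.987, -0.0], [0.0, -0.0, -1.0]]
wrist_force: [-0.3, 0.5, 0.1]
grip_width: 0.0855
grip_force: 0.0
```

```bash
python3 - <<'E'
from h import *
s=readout.sense();c=cam('wrist');im=get_image('wrist');cv2.imwrite('pics/w3.png',im[:,:,::-1])
print(np.round(s['tool_pos'],4),go([.518,.4352,.152],down(81)))
print(proj('wrist',[[.518,.4352,.184]],c))
hsv=cv2.cvtColor(im,cv2.COLOR_RGB2HSV)
for nm,lo,hi in(('orange',(5,180,110),(17,255,255)),('green',(70,90,60),(90,255,255)),('yellow',(22,170,150),(32,255,255))):
    k,l,st,ce=cv2.connectedComponentsWithStats(cv2.inRange(hsv,lo,hi))
    print(nm,[(ce[i].round(1).tolist(),st[i].tolist()) for i in range(1,k) if st[i,4]>40])
E
```

```text
[0.5183 0.4357 0.2411] (array([ 0.02, -0.05,  8.91]), array([-0.   , -0.   , -0.003]))
[[255.30676431 212.42525329]]
orange [([253.5, 210.8], [240, 172, 30, 70, 1260])]
green [([204.8, 92.9], [196, 84, 18, 19, 181]), ([325.3, 352.3], [318, 348, 17, 11, 61]), ([333.1, 358.4], [324, 353, 19, 12, 122])]
yellow [([254.6, 110.2], [244, 103, 22, 15, 316]), ([311.1, 138.5], [299, 124, 25, 30, 434]), ([375.9, 197.0], [343, 167, 77, 73, 1307]), ([255.7, 197.7], [243, 186, 23, 31, 468]), ([221.6, 285.2], [178, 257, 81, 87, 1094]), ([423.3, 370.5], [416, 366, 16, 9, 54])]
```

View pics/w3.png

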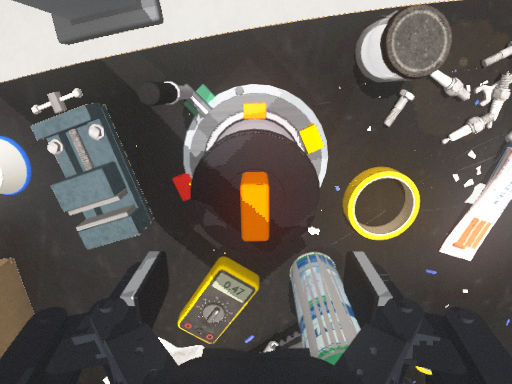

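Collar is open (handle over green at (160,93), claw at (311,138) off the lug at (255,110)), and the knob is centred at (254,212). Grip the knob.

step_arm(motion=[1, 0, 0, 2, 0, 0, 0, 1, 0, 0, 4, 0, 0, 0, 1, 0, 0, 6, 0, 0, 0, 1, 0, 0, 7.5, 0, 0, 0, 1, 0, 0, 8.5, 0, 0, 0, 1, 0, 0, 8.8, 0, 0, 0, 1, 0, 0, 8.8, 0, 0, 0])

```text
time: 8.97
tool_pos: [0.5182, 0.4353, 0.1524]
orientation: [[-0.988, 0.158, -0.001], [0.158, 0.988, -0.001], [0.001, -0.001, -1.0]]
wrist_force: [0.2, 0.2, 0.5]
grip_width: 0.0853
grip_force: 0.0
```

step_arm(motion=[-1, 0, 0, 0, 0, 0, 0, -1, 0, 0, 0, 0, 0, 0, -1, 0, 0, 0, 0, 0, 0, -1, 0, 0, 0, 0, 0, 0, -1, 0, 0, 0, 0, 0, 0, -1, 0, 0, 0, 0, 0, 0, -1, 0, 0, 0, 0, 0, 0, -1, 0, 0, 0, 0, 0, 0], grip_force=45)

```text
time: 9.63
tool_pos: [0.5187, 0.4359, 0.1539]
orientation: [[-0.988, 0.157, 0.001], [0.157, 0.988, 0.001], [-0.001, 0.001, -1.0]]
wrist_force: [-0.9, 0.6, 1.6]
grip_width: 0.0191
grip_force: 48.0
```

step_arm(motion=[-1, 0, 0, -0.3, 0, 0, 0, -1, 0, 0, -1, 0, 0, 0, -1, 0, 0, -2, 0, 0, 0, -1, 0, 0, -4, 0, 0, 0, -1, 0, 0, -6, 0, 0, 0, -1, 0, 0, -9, 0, 0, 0, -1, 0, 0, -12, 0, 0, 0, -1, 0, 0, -13, 0, 0, 0])

```text
time: 10.3
tool_pos: [0.5201, 0.4366, 0.2902]
orientation: [[-0.988, 0.157, 0.007], [0.157, 0.988, 0.005], [-0.006, 0.006, -1.0]]
wrist_force: [1.2, -0.6, -0.9]
grip_width: 0.0194
grip_force: 47.8
```

```bash
python3 - <<'E'
from h import *
s=readout.sense();print(np.round(s['tool_pos'],4),s['grip_width'],s['wrist_force'],s['torque'])
R=np.array(s['orientation']);p=np.array(s['tool_pos'])
for w in([.42,.42,.285],[.42,.1,.285],[.42,-.44,.285],[.476,-.447,.285],[.476,-.447,.137]): print((R.T@(np.array(w)-p)*100).round(1)); p=np.array(w)
E
```

```text
[0.5201 0.4366 0.2902] 0.01940962094299264 [ 1.17536783 -0.6059496  -0.91816062] [ 0.01998275 -0.01307153 -0.01966583]
[ 9.6 -3.2  0.4]
[ -5.  -31.6  -0.2]
[ -8.5 -53.3  -0.3]
[-5.6  0.2  0. ]
[ 0.1 -0.1 14.8]
```

step_arm(motion=[-1, 0, 0, -1.5, 0, 0, 0, -1, 0, 0, -3, 0, 0, 0, -1, 2.5, -1.1, -3, 0, 0, 0, -1, 5, -2.3, -3, 0, 0, 0, -1, 7.5, -3.4, -3, 0, 0, 0, -1, 10, -4.6, -3, 0, 0, 0, -1, 12.3, -5.6, -3, 0, 0, 0, -1, 12.3, -5.6, -3, 0, 0, 0])

```text
time: 10.97
tool_pos: [0.3845, 0.3986, 0.3125]
orientation: [[-0.988, 0.155, -0.003], [0.155, 0.988, -0.002], [0.003, -0.002, -1.0]]
wrist_force: [-0.2, 1.1, -1.8]
grip_width: 0.0194
grip_force: 47.6
```

step_arm(motion=[-1, -0.3, -2, 0, 0, 0, 0, -1, -0.6, -5, 0, 0, 0, 0, -1, -1, -8, 0.5, 0, 0, 0, -1, -1.4, -11.5, 1.5, 0, 0, 0, -1, -1.8, -15, 2.5, 0, 0, 0, -1, -2.2, -18.5, 3.5, 0, 0, 0, -1, -2.6, -22, 4.5, 0, 0, 0, -1, -2.9, -24.9, 5, 0, 0, 0])

```text
time: 11.63
tool_pos: [0.3769, 0.1469, 0.2613]
orientation: [[-0.988, 0.157, -0.003], [0.158, 0.988, -0.001], [0.003, -0.002, -1.0]]
wrist_force: [0.8, 0.8, -2.7]
grip_width: 0.0193
grip_force: 47.5
```

step_arm(motion=[-1, -0.5, -3.5, 0, 0, 0, 0, -1, -1.1, -7, 0, 0, 0, 0, -1, -1.7, -10.5, 0, 0, 0, 0, -1, -2.2, -14, 0, 0, 0, 0, -1, -2.8, -17.5, 0, 0, 0, 0, -1, -3.4, -21, 0, 0, 0, 0, -1, -4, -24.5, 0, 0, 0, 0, -1, -4.4, -27.7, 0, 0, 0, 0])

```text
time: 12.3
tool_pos: [0.3773, -0.1336, 0.263]
orientation: [[-0.987, 0.158, -0.001], [0.158, 0.987, -0.0], [0.001, -0.0, -1.0]]
wrist_force: [-0.0, 0.4, -1.4]
grip_width: 0.0193
grip_force: 47.6
```

```bash
python3 - <<'E'
from h import *
s=readout.sense();print(np.round(s['tool_pos'],4),s['grip_width'],s['wrist_force'])
im=get_image('top');cv2.imwrite('pics/t2.png',im[:,:,::-1]);hsv=cv2.cvtColor(cv2.imread('pics/top0.png'),cv2.COLOR_BGR2HSV)
m=cv2.inRange(hsv,(105,120,60),(130,255,255));m[:,:340]=0;m[:165]=0;m[205:]=0
u=np.argwhere(m)[:,::-1];q=onz('top',u,.002);A=np.c_[2*q[:,:2],np.ones(len(q))];r=np.linalg.lstsq(A,(q[:,:2]**2).sum(1),rcond=None)[0];print('mat',r[:2],np.sqrt(r[2]+r[:2]@r[:2]))
print('tin',onz('top',(392,187),.058))
for w in([.39,-.40,.26],[.477,-.447,.2]): print(go(w,down(81)))
E
```

```text
[ 0.3773 -0.1336  0.263 ] 0.019317132452137488 [-0.02672269  0.42182544 -1.38043889]
mat [ 0.47774504 -0.44367985] 0.0679882292211509
tin [[ 0.39899876 -0.52936997  0.058     ]]
(array([ -5.56, -25.62,   0.42]), array([-0.005, -0.001, -0.006]))
(array([-14.91, -28.81,   6.42]), array([-0.005, -0.001, -0.006]))
```

View pics/t2.png

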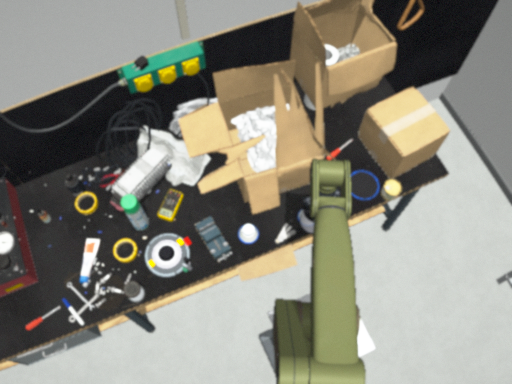

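step_arm(motion=[-1, -0.7, -3.2, 0, 0, 0, 0, -1, -1.4, -6.4, 0, 0, 0, 0, -1, -2, -9.6, 0, 0, 0, 0, -1, -2.7, -12.8, 0, 0, 0, 0, -1, -3.4, -16, 0, 0, 0, 0, -1, -4, -19.2, 0, 0, 0, 0, -1, -4.7, -22.4, 0, 0, 0, 0, -1, -5.4, -25.6, 0, 0, 0, 0])

```text
time: 13.02
tool_pos: [0.3905, -0.3943, 0.2624]
orientation: [[-0.987, 0.158, -0.001], [0.158, 0.987, 0.001], [0.001, 0.001, -1.0]]
wrist_force: [0.3, -0.6, -0.8]
grip_width: 0.0192
grip_force: 47.6
```

step_arm(motion=[-1, -3, -1, 0, 0, 0, 0, -1, -6, -2, 0, 0, 0, 0, -1, -9.4, -3, 0, 0, 0, 0, -1, -9.4, -3, 2, 0, 0, 0, -1, -9.4, -3, 4, 0, 0, 0, -1, -9.4, -3, 6, 0, 0, 0, -1, -9.4, -3, 7, 0, 0, 0, -1, -9.4, -3, 7, 0, 0, 0])

```text
time: 13.68
tool_pos: [0.4775, -0.4355, 0.1886]
orientation: [[-0.988, 0.157, -0.006], [0.157, 0.988, 0.006], [0.006, 0.005, -1.0]]
wrist_force: [0.4, 0.6, -2.6]
grip_width: 0.0191
grip_force: 47.5
```

```bash
python3 - <<'E'
from h import *
s=readout.sense();print(s['wrist_force'],go([.478,-.444,.139],down(81)))
E
```

```text
[ 0.41622059  0.62085339 -2.63441925] (array([-0.21, -0.86,  4.95]), array([ 0.005, -0.006, -0.001]))
```

step_arm(motion=[-1, -0.1, -0.8, 1, 0, 0, 0, -1, -0.1, -0.8, 2, 0, 0, 0, -1, -0.1, -0.8, 3, 0, 0, 0, -1, -0.1, -0.8, 4, 0, 0, 0, -1, -0.1, -0.8, 4.4, 0, 0, 0, -1, -0.1, -0.8, 4.7, 0, 0, 0, -1, -0.1, -0.8, 4.9, 0, 0, 0, -1, -0.1, -0.8, 4.9, 0, 0, 0])

```text
time: 14.35
tool_pos: [0.4786, -0.445, 0.1441]
orientation: [[-0.988, 0.157, -0.0], [0.157, 0.988, 0.0], [0.0, 0.0, -1.0]]
wrist_force: [-0.8, 0.4, -2.1]
grip_width: 0.0188
grip_force: 47.5
```

step_arm(motion=[-1, 0, 0, 0.2, 0, 0, 0, -1, 0, 0, 0.4, 0, 0, 0, -1, 0, 0, 0.5, 0, 0, 0, -1, 0, 0, 0.5, 0, 0, 0])

```text
time: 14.68
tool_pos: [0.4786, -0.4451, 0.1392]
orientation: [[-0.988, 0.157, -0.0], [0.157, 0.988, 0.0], [0.0, 0.0, -1.0]]
wrist_force: [-0.2, 0.0, -1.9]
grip_width: 0.0193
grip_force: 47.6
```

step_arm(motion=[-1, 0, 0, 0.1, 0, 0, 0, -1, 0, 0, 0.2, 0, 0, 0, -1, 0, 0, 0.2, 0, 0, 0])

```text
time: 14.93
tool_pos: [0.4791, -0.4454, 0.1384]
orientation: [[-0.988, 0.157, 0.001], [0.157, 0.988, -0.001], [-0.001, -0.001, -1.0]]
wrist_force: [0.4, 0.8, 2.0]
grip_width: 0.0191
grip_force: 48.2
```

step_arm(motion=[0.2, 0, 0, 0, 0, 0, 0, 1, 0, 0, 0, 0, 0, 0, 1, 0, 0, 0, 0, 0, 0, 1, 0, 0, 0, 0, 0, 0, 1, 0, 0, 0, 0, 0, 0, 1, 0, 0, -3, 0, 0, 0, 1, 0, 0, -6, 0, 0, 0, 1, 0, 0, -10, 0, 0, 0])

```text
time: 15.6
tool_pos: [0.4774, -0.4438, 0.2349]
orientation: [[-0.988, 0.157, -0.004], [0.157, 0.988, 0.005], [0.005, 0.004, -1.0]]
wrist_force: [0.7, -0.9, -1.0]
grip_width: 0.0854
grip_force: 0.0
```

step_arm(motion=[1, 3, 0, -2, 0, 0, 0, 1, 6, 0, -2, 0, 0, 0, 1, 10, 3, -2, 0, 0, 0, 1, 11, 7, -2, 0, 0, 0, 1, 11.4, 11, -2, 0, 0, 0, 1, 11.9, 14.5, -2, 0, 0, 0, 1, 12.5, 18, -2, 0, 0, 0, 1, 13, 21.5, -2, 0, 0, 0])

```text
time: 16.27
tool_pos: [0.3835, -0.2107, 0.2574]
orientation: [[-0.987, 0.158, 0.001], [0.158, 0.987, -0.0], [-0.001, -0.0, -1.0]]
wrist_force: [2.0, 0.8, 0.4]
grip_width: 0.0853
grip_force: 0.0
```

step_arm(motion=[1, 0, 0, 0, 0, 0, 0, 1, 0, 0, 0, 0, 0, 0])

```text
time: 16.43
tool_pos: [0.3842, -0.2111, 0.2577]
orientation: [[-0.988, 0.154, 0.001], [0.154, 0.988, -0.001], [-0.001, -0.001, -1.0]]
wrist_force: [-0.0, 0.3, -0.5]
grip_width: 0.0852
grip_force: 0.0
```

```bash
python3 - <<'E'
from h import *
s=readout.sense();print(np.round(s['tool_pos'],4));c=cam('wrist');im=get_image('wrist')[:,:,::-1].copy();cv2.imwrite('pics/w4.png',im)
g=cv2.medianBlur(cv2.cvtColor(im,cv2.COLOR_BGR2GRAY),3)
print(cv2.HoughCircles(g,cv2.HOUGH_GRADIENT,1,40,param1=120,param2=22,minRadius=12,maxRadius=24))
import pickle;pickle.dump(c,open('w4.pkl','wb'))
E
```

```text
[ 0.3842 -0.2111  0.2577]
[[[307.5 201.5  18.8]
  [225.5 213.5  21.2]
  [ 14.5 219.5  22.3]]]
```

View pics/w4.png

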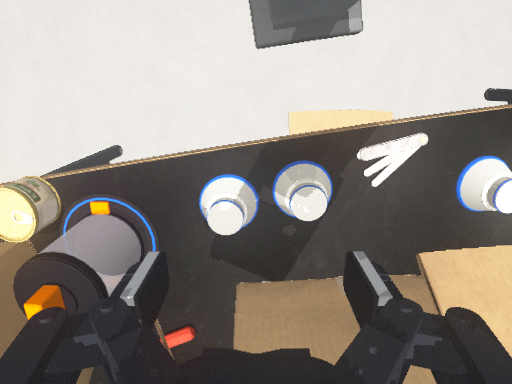

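The cover stands on the mat; foot tops at (225,213), (307,201) and a third cup at the right (507,195).

```bash
python3 - <<'E'
from h import *
import pickle;c=pickle.load(open('w4.pkl','rb'));im=cv2.imread('pics/w4.png')
g=cv2.cvtColor(im,cv2.COLOR_BGR2GRAY)
q=onz('wrist',[(225.5,213.5),(307.5,201.5),(509,196)],.056,c);print(q.round(4))
hsv=cv2.cvtColor(im,cv2.COLOR_BGR2HSV);b=cv2.inRange(hsv,(105,120,60),(130,255,255))
for x0,x1 in((195,262),(268,335)):
    m=b.copy();m[:,:x0]=0;m[:,x1:]=0;m[240:]=0;m[:150]=0
    u=np.argwhere(m)[:,::-1]; 
    print(len(u))
    # keep the upper, outer arc = mouth line near z~.002
    u=np.array([u[u[:,0]==x][:,1].min() for x in np.unique(u[:,0])]);X=np.unique(np.argwhere(m)[:,1]);P=onz('wrist',np.c_[X,u],.003,c)
    k=u<u.min()+20;P=P[k];A=np.c_[2*P[:,:2],np.ones(len(P))];r=np.linalg.lstsq(A,(P[:,:2]**2).sum(1),rcond=None)[0];print('mouth',r[:2].round(4),np.sqrt(r[2]+r[:2]@r[:2]).round(4))
for t in q[:2]:print(go([t[0],t[1],.1],down(81)))
E
```

```text
[[ 0.438  -0.2568  0.056 ]
 [ 0.4379 -0.1582  0.056 ]
 [ 0.4705  0.0944  0.056 ]]
330
mouth [ 0.4442 -0.2586] 0.0409
367
mouth [ 0.441  -0.1577] 0.0407
(array([-5.99, -3.56, 15.77]), array([-0.001,  0.001,  0.001]))
(array([-4.45,  6.18, 15.76]), array([-0.001,  0.001,  0.001]))
```

step_arm(motion=[1, -1.4, -0.9, 1.5, 0, 0, 0, 1, -2.8, -1.8, 3, 0, 0, 0, 1, -4.2, -2.7, 5, 0, 0, 0, 1, -5.8, -3.6, 7, 0, 0, 0, 1, -5.8, -3.6, 9.8, 0, 0, 0, 1, -5.8, -3.6, 9.8, 0, 0, 0, 1, -5.8, -3.6, 9.8, 0, 0, 0])

```text
time: 17.07
tool_pos: [0.4344, -0.2573, 0.1574]
orientation: [[-0.987, 0.159, -0.004], [0.159, 0.987, 0.003], [0.005, 0.002, -1.0]]
wrist_force: [1.1, 1.0, 0.3]
grip_width: 0.0854
grip_force: 0.0
```

```bash
cat > foot.py <<'E'
from h import *
import sys
def foot(z,name):
    "foot circle (44 diameter, top at z) nearest the image column of the tool"
    c=cam('wrist');s=readout.sense();im=get_image('wrist')[:,:,::-1].copy();cv2.imwrite(f'pics/{name}.png',im)
    t=np.array(s['tool_pos']);e=proj('wrist',[t[0],t[1],z],c)[0]
    R=np.array(s['orientation'])
    r=np.linalg.norm(proj('wrist',[t+[0,0,z-t[2]]+R[:,1]*.022],c)[0]-e)
    g=cv2.GaussianBlur(cv2.cvtColor(im,cv2.COLOR_BGR2GRAY),(3,3),0)
    H=cv2.HoughCircles(g,cv2.HOUGH_GRADIENT,1,8,param1=100,param2=18,minRadius=int(r*.88),maxRadius=int(r*1.12)+1)
    print('tool',t.round(4),'expect',e.round(1),r.round(1))
    if H is not None:
        for h in H[0][:5]: print(h.round(1),onz('wrist',h[:2],z,c)[0].round(4))
    return c
if __name__=='__main__': foot(float(sys.argv[1]),sys.argv[2])
E
python3 foot.py .056 w5
```

```text
tool [ 0.4344 -0.2573  0.1574] expect [255.8 193. ] 26.6
[255.5 197.5  29.4] [ 0.4382 -0.2582  0.056 ]
[374.5 180.5  26.1] [ 0.4393 -0.1586  0.056 ]
[254.5 208.5  29.4] [ 0.4478 -0.2606  0.056 ]
[367.5 175.5  27.2] [ 0.4341 -0.1642  0.056 ]
[263.5 174.5  23.8] [ 0.4198 -0.2486  0.056 ]
```

View pics/w5.png

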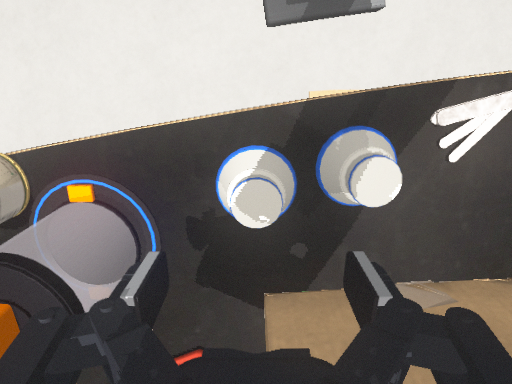

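step_arm(motion=[1, -0.3, 0, 1, 0, 0, 0, 1, -0.6, 0, 3, 0, 0, 0, 1, -0.7, 0, 5, 0, 0, 0, 1, -0.7, 0, 7, 0, 0, 0, 1, -0.7, 0, 8.5, 0, 0, 0, 1, -0.7, 0, 9, 0, 0, 0, 1, -0.7, 0, 9, 0, 0, 0, 1, -0.7, 0, 9, 0, 0, 0])

```text
time: 17.78
tool_pos: [0.4434, -0.2587, 0.0706]
orientation: [[-0.988, 0.157, 0.002], [0.157, 0.988, -0.001], [-0.002, -0.001, -1.0]]
wrist_force: [0.7, 0.6, 0.7]
grip_width: 0.0851
grip_force: 0.0
```

```bash
python3 -c "
from h import *
print(readout.sense()['tool_pos'],go([.4425,-.2585,.036],down(81)))"
```

```text
[ 0.44335096 -0.2587037   0.07063827] (array([0.09, 0.01, 3.46]), array([-0.001,  0.002, -0.001]))
```

step_arm(motion=[1, 0.1, 0, 1.2, 0, 0, 0, 1, 0.1, 0, 2.4, 0, 0, 0, 1, 0.1, 0, 3.3, 0, 0, 0, 1, 0.1, 0, 3.3, 0, 0, 0])

```text
time: 18.12
tool_pos: [0.4399, -0.2568, 0.0336]
orientation: [[-0.988, 0.157, -0.004], [0.157, 0.988, 0.003], [0.004, 0.002, -1.0]]
wrist_force: [-0.5, -0.2, 0.2]
grip_width: 0.0856
grip_force: 0.0
```

step_arm(motion=[-1, 0, 0, 0, 0, 0, 0, -1, 0, 0, 0, 0, 0, 0, -1, 0, 0, 0, 0, 0, 0, -1, 0, 0, 0, 0, 0, 0, -1, 0, 0, 0, 0, 0, 0, -1, 0, 0, 0, 0, 0, 0], grip_force=25)

```text
time: 18.62
tool_pos: [0.442, -0.2584, 0.037]
orientation: [[-0.988, 0.157, 0.001], [0.157, 0.988, -0.001], [-0.001, -0.001, -1.0]]
wrist_force: [-0.4, -0.2, 1.1]
grip_width: 0.043
grip_force: 26.5
```

step_arm(motion=[-1, 0, 0, -0.3, 0, 0, 0, -1, 0, 0, -1, 0, 0, 0, -1, 0, 0, -3, 0, 0, 0, -1, 0, 0, -6, 0, 0, 0, -1, 0, 0, -8, 0, 0, 0, -1, 0, 0, -8, 0, 0, 0])

```text
time: 19.12
tool_pos: [0.4444, -0.2599, 0.1222]
orientation: [[-0.988, 0.157, 0.008], [0.157, 0.988, -0.006], [-0.009, -0.004, -1.0]]
wrist_force: [2.0, -0.6, 0.0]
grip_width: 0.043
grip_force: 26.4
```

```bash
python3 foot.py .140 w6; python3 -c "
import cv2;im=cv2.imread('pics/w6.png');cv2.imwrite('pics/c6.png',im[180:384,100:420])"
```

```text
tool [ 0.4444 -0.2599  0.1222] expect [255.8 273.5] 47.1
[253.5 272.5  43.6] [ 0.4437 -0.2609  0.14  ]
[376.5 167.5  51.3] [ 0.4019 -0.2024  0.14  ]
[255.5 281.5  47.9] [ 0.4488 -0.2607  0.14  ]
[254.5 263.5  52.4] [ 0.439  -0.2596  0.14  ]
[244.5 220.5  51.3] [ 0.417  -0.2605  0.14  ]
```

View pics/c6.png

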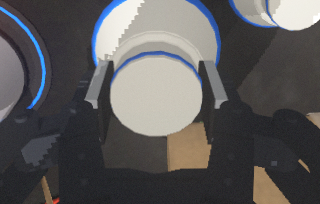

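step_arm(motion=[-1, 0.5, 0, -2, 0, 0, 0, -1, 1.5, -0.2, -4, 0, 0, 0, -1, 2.5, -0.4, -6, 0, 0, 0, -1, 3.5, -0.6, -8, 0, 0, 0, -1, 4.5, -0.7, -10, 0, 0, 0, -1, 5.2, -0.8, -12, 0, 0, 0, -1, 5.2, -0.8, -12, 0, 0, 0])

```text
time: 19.75
tool_pos: [0.3894, -0.2586, 0.2397]
orientation: [[-0.987, 0.158, 0.004], [0.158, 0.987, -0.004], [-0.005, -0.003, -1.0]]
wrist_force: [0.1, -1.6, -0.1]
grip_width: 0.043
grip_force: 26.4
```

step_arm(motion=[-1, 0.4, 2.5, 0, 0, 0, 0, -1, 0.9, 5.5, 0, 0, 0, 0, -1, 1.3, 8.5, 0, 0, 0, 0, -1, 1.8, 11.4, 0, 0, 0, 0, -1, 2.3, 14.3, 0, 0, 0, 0, -1, 2.7, 17.1, 0, 0, 0, 0, -1, 3.2, 19.9, 0, 0, 0, 0, -1, 3.6, 22.7, 0, 0, 0, 0])

```text
time: 20.42
tool_pos: [0.3882, -0.0262, 0.234]
orientation: [[-0.988, 0.157, -0.003], [0.157, 0.988, 0.001], [0.003, 0.0, -1.0]]
wrist_force: [1.1, 0.3, 0.1]
grip_width: 0.0429
grip_force: 26.4
```

step_arm(motion=[-1, 0.4, 2.8, 0, 0, 0, 0, -1, 0.9, 5.7, 0, 0, 0, 0, -1, 1.3, 8.5, 0, 0, 0, 0, -1, 1.8, 11.4, 0, 0, 0, 0, -1, 2.3, 14.3, 0, 0, 0, 0, -1, 2.7, 17.1, 0, 0, 0, 0, -1, 3.2, 19.9, 0, 0, 0, 0, -1, 3.6, 22.7, 0, 0, 0, 0])

```text
time: 21.08
tool_pos: [0.3881, 0.2035, 0.2339]
orientation: [[-0.988, 0.157, -0.003], [0.157, 0.988, -0.001], [0.003, -0.001, -1.0]]
wrist_force: [1.3, -0.4, -1.1]
grip_width: 0.0426
grip_force: 26.4
```

```bash
python3 -c "
from h import *
print(readout.sense()['tool_pos'],go([.5165,.435,.235],down(81)))
cv2.imwrite('pics/w7.png',get_image('wrist')[:,:,::-1]);import pickle;pickle.dump(cam('wrist'),open('w7.pkl','wb'))"
```

```text
[0.38810338 0.2034932  0.23388922] (array([-9.06, 24.87, -0.17]), array([-0.001, -0.003, -0.   ]))
```

View pics/w7.png

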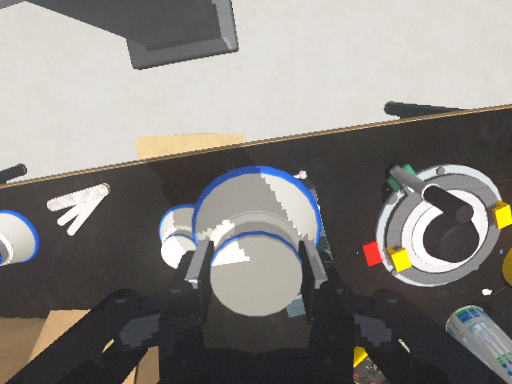

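Cup held; the stand's two claws are at (401,260) and (503,214), whose midpoint gives the axis.

```bash
python3 -c "
from h import *
import pickle;c=pickle.load(open('w7.pkl','rb'));im=cv2.imread('pics/w7.png');hsv=cv2.cvtColor(im,cv2.COLOR_BGR2HSV)
k,l,st,ce=cv2.connectedComponentsWithStats(cv2.inRange(hsv,(23,170,150),(32,255,255)))
L=[ce[i] for i in range(1,k) if st[i,4]>60 and 380<ce[i][0] and 190<ce[i][1]<290 and ce[i][0]<511];print(L,[s.tolist() for s in st[1:] if s[4]>60])
q=onz('wrist',[(401,260),(503,214)],.036,c);print(q,q.mean(0))
g=cv2.cvtColor(im,cv2.COLOR_BGR2GRAY)
H=cv2.HoughCircles(cv2.medianBlur(g,3),cv2.HOUGH_GRADIENT,1,8,param1=100,param2=18,minRadius=40,maxRadius=75)
for h in H[0][:12]:
  if h[0]>400: print(h,onz('wrist',h[:2],.018,c)[0].round(4))
"
```

```text
[array([503.51567944, 216.40069686]), array([400.90322581, 260.24731183])] [[495, 205, 17, 24, 287], [392, 250, 19, 22, 279], [353, 347, 15, 21, 155]]
[[0.53716323 0.37132678 0.036     ]
 [0.49522172 0.50523227 0.036     ]] [0.51619248 0.43827953 0.036     ]
[427.5 235.5  51.2] [0.5184 0.415  0.018 ]
[435.5 219.5  52. ] [0.497  0.4251 0.018 ]
[427.5 211.5  74.4] [0.4839 0.414  0.018 ]
[451.5 243.5  68.9] [0.5364 0.4492 0.018 ]
[445.5 220.5  54.4] [0.5007 0.4388 0.018 ]
[448.5 228.5  64.5] [0.5131 0.4436 0.018 ]
[438.5 227.5  58.9] [0.5092 0.4297 0.018 ]
[453.5 215.5  51.1] [0.4954 0.4495 0.018 ]
[439.5 238.5  55.7] [0.5258 0.4318 0.018 ]
```

step_arm(motion=[-1, -1.1, 3.1, 0, 0, 0, 0, -1, -2.2, 6.3, 0, 0, 0, 0, -1, -3.3, 9.4, 0, 0, 0, 0, -1, -4.4, 12.5, 0, 0, 0, 0, -1, -5.6, 15.7, 0, 0, 0, 0, -1, -6.7, 18.8, 0, 0, 0, 0, -1, -7.8, 22, 0, 0, 0, 0, -1, -9, 24.9, 0, 0, 0, 0])

```text
time: 21.8
tool_pos: [0.5169, 0.4353, 0.2328]
orientation: [[-0.988, 0.156, -0.004], [0.156, 0.988, -0.002], [0.003, -0.003, -1.0]]
wrist_force: [0.1, -0.0, -1.4]
grip_width: 0.0428
grip_force: 26.5
```

step_arm(motion=[-1, 0, 0, 2, 0, 0, 0, -1, 0, 0, 5, 0, 0, 0, -1, 0, 0, 8, 0, 0, 0, -1, 0, 0, 10, 0, 0, 0, -1, 0, 0, 11, 0, 0, 0, -1, 0, 0, 11, 0, 0, 0, -1, 0, 0, 11, 0, 0, 0])

```text
time: 22.38
tool_pos: [0.5168, 0.4335, 0.1251]
orientation: [[-0.988, 0.157, -0.002], [0.157, 0.988, -0.001], [0.001, -0.001, -1.0]]
wrist_force: [0.5, -0.0, -0.6]
grip_width: 0.0426
grip_force: 26.5
```

```bash
python3 -c "
from h import *
s=readout.sense();print(s['tool_pos'],s['wrist_force'],go([.5165,.435,.063],down(81)))"
```

```text
[0.51683447 0.43351785 0.12514401] [ 0.47425391 -0.01305166 -0.59256746] (array([0.05, 0.15, 6.21]), array([-0.001, -0.001, -0.001]))
```

step_arm(motion=[-1, 0, 0.1, 1, 0, 0, 0, -1, 0, 0.2, 2, 0, 0, 0, -1, 0, 0.2, 3, 0, 0, 0, -1, 0, 0.2, 4, 0, 0, 0, -1, 0, 0.2, 5, 0, 0, 0, -1, 0, 0.2, 5.5, 0, 0, 0, -1, 0, 0.2, 5.8, 0, 0, 0, -1, 0, 0.2, 5.8, 0, 0, 0])

```text
time: 23.05
tool_pos: [0.517, 0.4353, 0.067]
orientation: [[-0.988, 0.157, -0.001], [0.157, 0.988, -0.001], [0.001, -0.001, -1.0]]
wrist_force: [-0.6, -0.9, -0.8]
grip_width: 0.0428
grip_force: 26.5
```

step_arm(motion=[-1, 0, 0, 0.2, 0, 0, 0, -1, 0, 0, 0.4, 0, 0, 0, -1, 0, 0, 0.4, 0, 0, 0])

```text
time: 23.3
tool_pos: [0.5177, 0.4358, 0.0645]
orientation: [[-0.988, 0.157, 0.0], [0.157, 0.988, 0.0], [-0.0, 0.0, -1.0]]
wrist_force: [-0.1, -0.1, -1.2]
grip_width: 0.0427
grip_force: 26.5
```

step_arm(motion=[-1, 0, 0, 0.2, 0, 0, 0, -1, 0, 0, 0.4, 0, 0, 0, -1, 0, 0, 0.4, 0, 0, 0])

```text
time: 23.55
tool_pos: [0.5179, 0.436, 0.061]
orientation: [[-0.988, 0.157, 0.001], [0.157, 0.988, 0.0], [-0.001, 0.001, -1.0]]
wrist_force: [-0.5, -0.1, 1.9]
grip_width: 0.0426
grip_force: 26.7
```

step_arm(motion=[-1, 0, 0, 0.1, 0, 0, 0, -1, 0, 0, 0.2, 0, 0, 0, -1, 0, 0, 0.2, 0, 0, 0])

```text
time: 23.8
tool_pos: [0.5181, 0.436, 0.0608]
orientation: [[-0.988, 0.157, 0.001], [0.157, 0.988, 0.0], [-0.001, 0.0, -1.0]]
wrist_force: [-3.9, -3.6, 9.8]
grip_width: 0.043
grip_force: 27.5
```

step_arm(motion=[-0.5, 0, 0, -0.1, 0, 0, 0, 1, 0, 0, -0.1, 0, 0, 0, 1, 0, 0, -0.1, 0, 0, 0, 1, 0, 0, -0.1, 0, 0, 0, 1, 0, 0, -0.1, 0, 0, 0, 1, 0, 0, -3, 0, 0, 0, 1, 0, 0, -6, 0, 0, 0, 1, 0, 0, -10, 0, 0, 0])

```text
time: 24.47
tool_pos: [0.5158, 0.4344, 0.1554]
orientation: [[-0.988, 0.157, -0.006], [0.157, 0.988, -0.004], [0.005, -0.005, -1.0]]
wrist_force: [-0.7, 0.2, 0.1]
grip_width: 0.085
grip_force: 0.0
```

step_arm(motion=[1, 0, 0, -2.4, 0, 0, 0, 1, 0, 0, -2.4, 0, 0, 0, 1, 0, 0, -2.4, 0, 0, 0, 1, 0, 0, -2.4, 0, 0, 0])

```text
time: 24.8
tool_pos: [0.5171, 0.4354, 0.1813]
orientation: [[-0.988, 0.157, -0.001], [0.157, 0.988, -0.001], [0.001, -0.001, -1.0]]
wrist_force: [-0.6, -0.1, -0.6]
grip_width: 0.0853
grip_force: 0.0
```

```bash
python3 foot.py .080 w8; python3 -c "
from h import *
print(proj('wrist',[[.518,.4355,.08],[.54,.4355,.08],[.496,.4355,.08],[.518,.4575,.08]]).round(1))"
```

```text
tool [0.5171 0.4354 0.1813] expect [256.2 192.7] 26.6
[256.5 189.5  29.4] [0.5144 0.4361 0.08  ]
[258.5 199.5  29.4] [0.5233 0.4363 0.08  ]
[410.5 222.5  28.3] [0.5654 0.5642 0.08  ]
[225.5 315.5  29.4] [0.6362 0.3864 0.08  ]
[218.5 326.5  23.9] [0.6485 0.3769 0.08  ]
[[257.1 194.6]
 [261.2 218.9]
 [252.8 169. ]
 [283.5 190.7]]
```

View pics/w8.png

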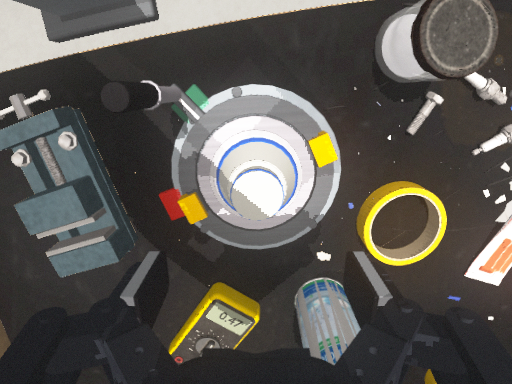

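Cup 1 is home: foot disc centre at ~(257,195) versus (257.1,194.6) expected for a seated cup. On to the next.

step_arm(motion=[1, 1.1, -3.1, -1, 0, 0, 0, 1, 2.2, -6.3, -3, 0, 0, 0, 1, 3.3, -9.4, -5, 0, 0, 0, 1, 4.4, -12.6, -5.4, 0, 0, 0, 1, 5.5, -15.7, -5.4, 0, 0, 0, 1, 6.7, -18.9, -5.4, 0, 0, 0, 1, 7.8, -22, -5.4, 0, 0, 0, 1, 8.9, -25.2, -5.4, 0, 0, 0])

```text
time: 25.52
tool_pos: [0.3882, 0.1994, 0.2339]
orientation: [[-0.988, 0.157, -0.004], [0.157, 0.988, -0.001], [0.003, -0.002, -1.0]]
wrist_force: [0.4, 0.6, -0.1]
grip_width: 0.0857
grip_force: 0.0
```

step_arm(motion=[1, -0.4, -2.8, 0, 0, 0, 0, 1, -0.9, -5.7, 0, 0, 0, 0, 1, -1.3, -8.5, 0, 0, 0, 0, 1, -1.8, -11.4, 0, 0, 0, 0, 1, -2.3, -14.3, 0, 0, 0, 0, 1, -2.7, -17.1, 0, 0, 0, 0, 1, -3.2, -19.9, 0, 0, 0, 0, 1, -3.6, -22.7, 0, 0, 0, 0])

```text
time: 26.18
tool_pos: [0.3888, -0.0302, 0.2342]
orientation: [[-0.988, 0.157, -0.003], [0.157, 0.988, 0.001], [0.003, 0.0, -1.0]]
wrist_force: [-0.3, 0.5, 0.1]
grip_width: 0.0854
grip_force: 0.0
```

step_arm(motion=[1, -1.2, -3, 1, 0, 0, 0, 1, -2.4, -6, 3, 0, 0, 0, 1, -4, -9, 5, 0, 0, 0, 1, -5.5, -11.9, 7, 0, 0, 0, 1, -6.4, -11.9, 7.5, 0, 0, 0, 1, -6.4, -11.9, 7.5, 0, 0, 0, 1, -6.4, -11.9, 7.5, 0, 0, 0, 1, -6.4, -11.9, 7.5, 0, 0, 0])

```text
time: 26.85
tool_pos: [0.434, -0.1559, 0.1609]
orientation: [[-0.988, 0.156, -0.001], [0.156, 0.988, 0.001], [0.001, 0.0, -1.0]]
wrist_force: [-0.1, -0.1, 0.3]
grip_width: 0.0851
grip_force: 0.0
```

```bash
python3 foot.py .056 w9; python3 -c "
import cv2;im=cv2.imread('pics/w9.png');cv2.imwrite('pics/c9.png',cv2.resize(im[130:260,170:340],None,fx=3,fy=3))"
```

```text
tool [ 0.434  -0.1559  0.1609] expect [256.  191.3] 26.2
[255.5 193.5  29.4] [ 0.4358 -0.1566  0.056 ]
[255.5 202.5  28.3] [ 0.4438 -0.1579  0.056 ]
[491.5 181.5  29.3] [0.4573 0.0489 0.056 ]
```

View pics/c9.png

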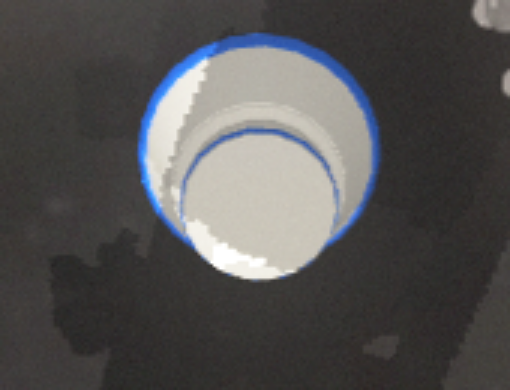

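step_arm(motion=[1, -0.3, 0, 2, 0, 0, 0, 1, -0.7, 0, 4.5, 0, 0, 0, 1, -0.7, 0, 7, 0, 0, 0, 1, -0.7, 0, 9, 0, 0, 0, 1, -0.7, 0, 10.5, 0, 0, 0, 1, -0.7, 0, 11.8, 0, 0, 0, 1, -0.7, 0, 12.3, 0, 0, 0, 1, -0.7, 0, 12.3, 0, 0, 0])

```text
time: 27.57
tool_pos: [0.4407, -0.1567, 0.0378]
orientation: [[-0.988, 0.156, -0.001], [0.156, 0.988, 0.001], [0.001, 0.0, -1.0]]
wrist_force: [-0.2, -0.8, 0.5]
grip_width: 0.0855
grip_force: 0.0
```

step_arm(motion=[1, 0, 0, 0, 0, 0, 0, -1, 0, 0, 0, 0, 0, 0, -1, 0, 0, 0, 0, 0, 0, -1, 0, 0, 0, 0, 0, 0, -1, 0, 0, 0, 0, 0, 0, -1, 0, 0, 0, 0, 0, 0, -1, 0, 0, 0, 0, 0, 0])

```text
time: 28.15
tool_pos: [0.442, -0.1582, 0.0392]
orientation: [[-0.988, 0.157, 0.001], [0.157, 0.988, -0.001], [-0.001, -0.001, -1.0]]
wrist_force: [-0.5, -1.9, 5.1]
grip_width: 0.0425
grip_force: 25.8
```

```bash
python3 -c "
from h import *
s=readout.sense();print(s['tool_pos'],s['grip_width'])
c=cam('wrist');u=proj('wrist',np.array(s['tool_pos'])+[0,0,.019],c)[0];im=get_image('wrist')[:,:,::-1];cv2.imwrite('pics/c10.png',im[180:384,100:420]);print(u-[100,180],proj('wrist',np.array(s['tool_pos'])+[.022,0,.019],c)[0]-[100,180])"
```

```text
[ 0.44199909 -0.15818241  0.03923696] 0.04249633494946643
[155.94472912  94.70564904] [163.03251665 132.59339386]
```

step_arm(motion=[-1, 0, 0, -0.3, 0, 0, 0, -1, 0, 0, -1, 0, 0, 0, -1, 0.5, 0, -4, 0, 0, 0, -1, 1.5, 0, -8, 0, 0, 0, -1, 2.5, -0.2, -12, 0, 0, 0, -1, 3.5, -0.4, -16, 0, 0, 0, -1, 4.8, -0.7, -20, 0, 0, 0, -1, 4.8, -0.7, -20, 0, 0, 0])

```text
time: 28.87
tool_pos: [0.3948, -0.1587, 0.248]
orientation: [[-0.987, 0.158, 0.013], [0.158, 0.987, -0.007], [-0.014, -0.005, -1.0]]
wrist_force: [1.1, -0.0, 0.9]
grip_width: 0.0431
grip_force: 25.9
```

```bash
python3 - <<'E'
from h import *
im=cv2.imread('pics/c10.png');h=cv2.cvtColor(im,cv2.COLOR_BGR2HSV);m=cv2.inRange(h,(0,0,120),(179,60,255));m[:,:100]=0;m[:,215:]=0
# foot disc: extents at column ~156
col=np.where(m[:,150:162].mean(1)>128)[0];print('rows',col[:3],col[-3:])
s=readout.sense();print(s['tool_pos'],s['grip_width'])
p=np.array(s['tool_pos']);R=np.array(s['orientation'])
for w in([.39,.03,.236],[.39,.20,.236],[.5165,.4355,.236]): print((R.T@(np.array(w)-p)*100).round(1)); p=np.array(w)
E
```

```text
rows [0 1 2] [125 126 127]
[ 0.39481494 -0.15874026  0.24799218] 0.04307891401777045
[ 3.5 18.6  1.1]
[ 2.7 16.8 -0.1]
[-8.8 25.2 -0. ]
```

View pics/c10.png

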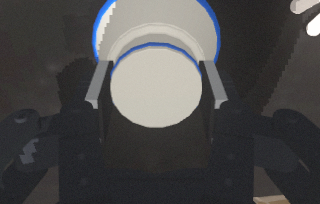

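(That is the cup gripped with its foot centred near crop (156,87), ~2 mm on the robot's side. I have used up my pictures to view, so from here I check with numbers only.)

step_arm(motion=[-1, 0.4, 2.2, 0.1, 0, 0, 0, -1, 0.8, 4.4, 0.3, 0, 0, 0, -1, 1.1, 6.6, 0.4, 0, 0, 0, -1, 1.5, 8.8, 0.5, 0, 0, 0, -1, 1.9, 11, 0.6, 0, 0, 0, -1, 2.3, 13.2, 0.6, 0, 0, 0, -1, 2.7, 15.4, 0.6, 0, 0, 0, -1, 3, 17.7, 0.6, 0, 0, 0])

```text
time: 29.53
tool_pos: [0.3903, 0.0236, 0.232]
orientation: [[-0.988, 0.157, -0.001], [0.157, 0.988, 0.0], [0.001, 0.0, -1.0]]
wrist_force: [0.3, -0.8, -0.7]
grip_width: 0.0427
grip_force: 25.9
```

step_arm(motion=[-1, 0.4, 2.2, 0, 0, 0, 0, -1, 0.8, 4.4, 0, 0, 0, 0, -1, 1.1, 6.6, 0, 0, 0, 0, -1, 1.5, 8.8, 0, 0, 0, 0, -1, 1.9, 11, 0, 0, 0, 0, -1, 2.3, 13.2, 0, 0, 0, 0, -1, 2.7, 15.4, 0, 0, 0, 0, -1, 3, 17.7, 0, 0, 0, 0])

```text
time: 30.2
tool_pos: [0.3884, 0.203, 0.232]
orientation: [[-0.988, 0.157, -0.001], [0.157, 0.988, -0.0], [0.001, -0.0, -1.0]]
wrist_force: [-0.4, -0.6, -1.1]
grip_width: 0.0428
grip_force: 25.9
```

```bash
python3 -c "
from h import *
print(readout.sense()['tool_pos'],go([.52,.435,.236],down(81)),go([.52,.435,.13],down(81)))"
```

```text
[0.38844971 0.2030038  0.23201946] (array([-9.35, 24.98, -0.41]), array([-0.   , -0.001, -0.   ])) (array([-9.36, 24.98, 10.19]), array([-0.   , -0.001, -0.   ]))
```

step_arm(motion=[-1, -1.1, 3.1, 0, 0, 0, 0, -1, -2.3, 6.3, 0, 0, 0, 0, -1, -3.5, 9.4, 0, 0, 0, 0, -1, -4.7, 12.5, 0, 0, 0, 0, -1, -5.9, 15.7, 0, 0, 0, 0, -1, -7, 18.8, 0, 0, 0, 0, -1, -8.2, 22, 0, 0, 0, 0, -1, -9.3, 25, 0, 0, 0, 0])

```text
time: 30.87
tool_pos: [0.5206, 0.4357, 0.2315]
orientation: [[-0.988, 0.157, -0.001], [0.157, 0.988, -0.001], [0.001, -0.001, -1.0]]
wrist_force: [1.1, -0.5, 0.7]
grip_width: 0.0429
grip_force: 25.9
```

step_arm(motion=[-1, 0, 0, 2, 0, 0, 0, -1, 0, 0, 5, 0, 0, 0, -1, 0, 0, 8, 0, 0, 0, -1, 0, 0, 9.5, 0, 0, 0, -1, 0, 0, 9.5, 0, 0, 0, -1, 0, 0, 9.5, 0, 0, 0])

```text
time: 31.37
tool_pos: [0.5198, 0.4338, 0.1364]
orientation: [[-0.988, 0.157, -0.002], [0.157, 0.988, -0.001], [0.002, -0.002, -1.0]]
wrist_force: [-0.4, -0.2, 0.0]
grip_width: 0.0426
grip_force: 26.0
```

```bash
python3 -c "
from h import *
s=readout.sense();print(s['tool_pos'],s['wrist_force'],go([.52,.435,.085],down(81)))"
```

```text
[0.51975584 0.4337993  0.13644447] [-0.40975102 -0.17457993  0.00912691] (array([-0.01,  0.13,  5.14]), array([-0.002, -0.002, -0.001]))
```

step_arm(motion=[-1, 0, 0.1, 1, 0, 0, 0, -1, 0, 0.1, 2, 0, 0, 0, -1, 0, 0.1, 3, 0, 0, 0, -1, 0, 0.1, 4, 0, 0, 0, -1, 0, 0.1, 4.5, 0, 0, 0, -1, 0, 0.1, 4.8, 0, 0, 0, -1, 0, 0.1, 4.8, 0, 0, 0])

```text
time: 31.95
tool_pos: [0.52, 0.4348, 0.088]
orientation: [[-0.988, 0.157, -0.002], [0.157, 0.988, -0.001], [0.001, -0.001, -1.0]]
wrist_force: [-0.2, 0.2, -0.8]
grip_width: 0.0433
grip_force: 26.0
```

step_arm(motion=[-1, 0, 0, 0.2, 0, 0, 0, -1, 0, 0, 0.4, 0, 0, 0, -1, 0, 0, 0.4, 0, 0, 0])

```text
time: 32.2
tool_pos: [0.5206, 0.4353, 0.0854]
orientation: [[-0.988, 0.157, 0.0], [0.157, 0.988, 0.0], [-0.0, 0.0, -1.0]]
wrist_force: [-0.1, 0.2, -0.6]
grip_width: 0.0429
grip_force: 26.0
```

step_arm(motion=[-1, 0, 0, 0.2, 0, 0, 0, -1, 0, 0, 0.3, 0, 0, 0, -1, 0, 0, 0.3, 0, 0, 0])

```text
time: 32.45
tool_pos: [0.5209, 0.4355, 0.0833]
orientation: [[-0.988, 0.157, 0.001], [0.157, 0.988, 0.0], [-0.001, 0.001, -1.0]]
wrist_force: [-0.9, -0.3, 4.0]
grip_width: 0.0426
grip_force: 26.3
```

step_arm(motion=[-1, 0, 0, 0.1, 0, 0, 0, -1, 0, 0, 0.2, 0, 0, 0, -1, 0, 0, 0.2, 0, 0, 0])

```text
time: 32.7
tool_pos: [0.5212, 0.4356, 0.0831]
orientation: [[-0.988, 0.157, 0.001], [0.157, 0.988, 0.001], [-0.001, 0.001, -1.0]]
wrist_force: [-2.4, -2.9, 10.2]
grip_width: 0.0428
grip_force: 26.9
```

step_arm(motion=[-0.5, 0, 0, -0.1, 0, 0, 0, 1, 0, 0, -0.1, 0, 0, 0, 1, 0, 0, -0.1, 0, 0, 0, 1, 0, 0, -0.1, 0, 0, 0, 1, 0, 0, -0.1, 0, 0, 0, 1, 0, 0, -4, 0, 0, 0, 1, 0, 0, -8, 0, 0, 0, 1, 0, 0, -12, 0, 0, 0])

```text
time: 33.37
tool_pos: [0.5197, 0.4346, 0.1998]
orientation: [[-0.988, 0.157, -0.003], [0.157, 0.988, -0.002], [0.002, -0.002, -1.0]]
wrist_force: [0.0, 0.4, 0.0]
grip_width: 0.0849
grip_force: 0.0
```

step_arm(motion=[1, 1.1, -3.1, -2, 0, 0, 0, 1, 2.3, -6.3, -3.4, 0, 0, 0, 1, 3.4, -9.5, -3.4, 0, 0, 0, 1, 4.6, -12.6, -3.4, 0, 0, 0, 1, 5.7, -15.8, -3.4, 0, 0, 0, 1, 6.9, -19, -3.4, 0, 0, 0, 1, 8, -22, -3.4, 0, 0, 0, 1, 9.2, -25.3, -3.4, 0, 0, 0])

```text
time: 34.03
tool_pos: [0.3889, 0.1988, 0.2339]
orientation: [[-0.988, 0.156, -0.0], [0.156, 0.988, -0.0], [0.0, -0.0, -1.0]]
wrist_force: [0.7, -1.0, -0.2]
grip_width: 0.0854
grip_force: 0.0
```

step_arm(motion=[1, -0.8, -3, 0, 0, 0, 0, 1, -1.5, -6, 0, 0, 0, 0, 1, -2.3, -9, 0, 0, 0, 0, 1, -2.9, -11.7, 0, 0, 0, 0, 1, -2.9, -11.7, 0, 0, 0, 0, 1, -2.9, -11.7, 0, 0, 0, 0, 1, -2.9, -11.7, 0, 0, 0, 0])

```text
time: 34.62
tool_pos: [0.4001, 0.0799, 0.2342]
orientation: [[-0.988, 0.158, -0.0], [0.158, 0.988, 0.0], [0.0, 0.0, -1.0]]
wrist_force: [0.3, -0.5, 0.7]
grip_width: 0.0854
grip_force: 0.0
```

```bash
cat > white.py <<'E'
from h import *
import sys
def white(name):
    "cup: foot disc by Hough on the saturation-free mask, mouth by its blue line"
    c=cam('wrist');s=readout.sense();im=get_image('wrist')[:,:,::-1].copy();cv2.imwrite(f'pics/{name}.png',im)
    print('tool',np.round(s['tool_pos'],4))
    b=cv2.inRange(cv2.cvtColor(im,cv2.COLOR_BGR2HSV),(105,120,60),(130,255,255))
    k,l,st,ce=cv2.connectedComponentsWithStats(cv2.dilate(b,np.ones((3,3))))
    for i in range(1,k):
        if st[i,4]<60: continue
        u=np.argwhere((l==i)&(b>0))[:,::-1];X=np.unique(u[:,0]);Y=np.array([u[u[:,0]==x][:,1].min() for x in X])
        P=onz('wrist',np.c_[X,Y],.003,c);k2=Y<Y.min()+.8*(X.max()-X.min())/2
        P=P[k2];A=np.c_[2*P[:,:2],np.ones(len(P))];r=np.linalg.lstsq(A,(P[:,:2]**2).sum(1),rcond=None)[0]
        print('blue',st[i].tolist(),'mouth',r[:2].round(4),'radius',np.sqrt(max(0,r[2]+r[:2]@r[:2])).round(4))
white(sys.argv[1])
E
python3 white.py w11; python3 foot.py .056 w12
```

```text
tool [0.4001 0.0799 0.2342]
blue [247, 179, 65, 58, 740] mouth [0.4716 0.0986] radius 0.0409
blue [507, 205, 5, 28, 109] mouth [0.165  0.1326] radius 0.452
blue [263, 208, 37, 15, 145] mouth [0.4955 0.0993] radius 0.0258
tool [0.4001 0.0803 0.2342] expect [256.  169.7] 20.7
[281.5 225.5  20.1] [0.4686 0.0986 0.056 ]
[272.5 212.5  23.4] [0.4513 0.0907 0.056 ]
```

```bash
python3 - <<'E'
from h import *
for a,b in(((262,210),(246,193)),((278,206),(250,192)),((199,187),(246,193))):
    P=tri('top',a,'side',b);print(P.round(3),(proj('top',P)[0]-a).round(1),(proj('side',P)[0]-b).round(1))
P=np.array([.4705,.0985,.056]);print(proj('top',P),proj('side',P))
# epipolar: carton corner seen at side (246,193) at heights, in the top picture
for z in(.1,.15,.2,.25,.3,.35): q=onz('side',(246,193),z)[0];print(z,q.round(3),proj('top',q)[0].round(0))
print(go([.4705,.0985,.16],down(81)))
E
```

```text
[0.524 0.016 0.064] [-0.3 -0.5] [-0.5  0.3]
[ 0.513 -0.039  0.112] [-2.1 -4.1] [-4.2  2.1]
[ 0.652  0.186 -0.036] [13.4 20.7] [ 19.1 -13.4]
[[248.18925163 229.17785809]] [[228.64319268 183.40990994]]
0.1 [ 0.518 -0.021  0.1  ] [271. 204.]
0.15 [ 0.507 -0.073  0.15 ] [285. 196.]
0.2 [ 0.495 -0.125  0.2  ] [299. 188.]
0.25 [ 0.484 -0.177  0.25 ] [314. 180.]
0.3 [ 0.473 -0.228  0.3  ] [330. 172.]
0.35 [ 0.461 -0.28   0.35 ] [347. 163.]
(array([-6.68,  2.87,  7.42]), array([ 0.   , -0.   ,  0.001]))
```

```bash
python3 - <<'E'
from h import *
for b in((318,88),(262,135),(265,137),(275,165),(335,92)):
    P=tri('top',(200,188),'side',b);print(b,P.round(3),(proj('top',P)[0]-(200,188)).round(1),(proj('side',P)[0]-b).round(1))
for z in(.2,.3,.4,.5,.6): q=onz('top',(200,188),z)[0];print(z,q.round(3),proj('side',q)[0].round(0))
E
```

```text
(318, 88) [0.738 0.213 0.336] [-10.4 -37.6] [-32.2  15.2]
(262, 135) [0.647 0.22  0.191] [0.5 1.1] [ 0.9 -0.5]
(265, 137) [0.657 0.219 0.177] [0.1 0.3] [ 0.2 -0.1]
(275, 165) [0.713 0.206 0.03 ] [1.4 2.9] [ 2.6 -1.5]
(335, 92) [0.78  0.201 0.309] [-10.5 -44.1] [-38.7  17.2]
0.2 [0.647 0.221 0.2  ] [263. 133.]
0.3 [0.6   0.229 0.3  ] [252. 113.]
0.4 [0.552 0.237 0.4  ] [239.  92.]
0.5 [0.505 0.245 0.5  ] [226.  69.]
0.6 [0.457 0.254 0.6  ] [212.  44.]
```

step_arm(motion=[1, -2, 1, 1, 0, 0, 0, 1, -4, 2, 3, 0, 0, 0, 1, -6.6, 2.8, 5, 0, 0, 0, 1, -6.6, 2.8, 7, 0, 0, 0, 1, -6.6, 2.8, 7.4, 0, 0, 0, 1, -6.6, 2.8, 7.4, 0, 0, 0, 1, -6.6, 2.8, 7.4, 0, 0, 0])

```text
time: 35.3
tool_pos: [0.4695, 0.0977, 0.1608]
orientation: [[-0.988, 0.156, -0.0], [0.156, 0.988, 0.0], [0.0, 0.0, -1.0]]
wrist_force: [0.8, 0.1, 0.1]
grip_width: 0.0853
grip_force: 0.0
```

```bash
python3 white.py w13; python3 foot.py .056 w14; python3 - <<'E'
from h import *
print(go([.4705,.0985,.038],down(81)))
im=cv2.imread('pics/w14.png');m=cv2.inRange(cv2.cvtColor(im,cv2.COLOR_BGR2HSV),(0,0,120),(179,60,255))
for r in range(165,240,6): 
    a=np.where(m[r,190:330])[0]+190; print(r,a.min() if len(a) else 0,a.max() if len(a) else 0,end='; ')
a=np.where(m[150:260,252:260].mean(1)>128)[0]+150;print('col',a.min(),a.max())
E
```

```text
tool [0.4695 0.0977 0.1608]
blue [216, 135, 84, 76, 1162] mouth [0.4719 0.0987] radius 0.041
blue [235, 166, 47, 15, 196] mouth [0.4879 0.0964] radius 0.0264
tool [0.47   0.0976 0.1617] expect [256.  190.6] 26.2
[258.5 190.5  25.7] [0.4702 0.0996 0.056 ]
(array([ 0.03,  0.1 , 12.41]), array([ 0.001,  0.003, -0.   ]))
165 222 293; 171 220 294; 177 220 294; 183 221 293; 189 223 292; 195 226 288; 201 232 283; 207 238 277; 213 245 270; 219 0 0; 225 0 0; 231 0 0; 237 0 0; col 150 216
```

step_arm(motion=[1, 0, 0.1, 2, 0, 0, 0, 1, 0, 0.1, 4.5, 0, 0, 0, 1, 0, 0.1, 7, 0, 0, 0, 1, 0, 0.1, 9, 0, 0, 0, 1, 0, 0.1, 10.5, 0, 0, 0, 1, 0, 0.1, 11.8, 0, 0, 0, 1, 0, 0.1, 12.3, 0, 0, 0, 1, 0, 0.1, 12.3, 0, 0, 0])

```text
time: 36.07
tool_pos: [0.4696, 0.098, 0.0373]
orientation: [[-0.988, 0.157, -0.0], [0.157, 0.988, -0.0], [0.0, -0.0, -1.0]]
wrist_force: [-0.7, -0.2, -0.1]
grip_width: 0.0854
grip_force: 0.0
```

step_arm(motion=[1, 0, 0, 0, 0, 0, 0, -1, 0, 0, 0, 0, 0, 0, -1, 0, 0, 0, 0, 0, 0, -1, 0, 0, 0, 0, 0, 0, -1, 0, 0, 0, 0, 0, 0, -1, 0, 0, 0, 0, 0, 0, -1, 0, 0, 0, 0, 0, 0])

```text
time: 36.65
tool_pos: [0.4706, 0.0979, 0.0383]
orientation: [[-0.988, 0.157, 0.001], [0.157, 0.988, -0.0], [-0.001, 0.0, -1.0]]
wrist_force: [-1.3, -0.7, 5.7]
grip_width: 0.0429
grip_force: 26.0
```

```bash
python3 - <<'E'
from h import *
s=readout.sense();t=np.array(s['tool_pos']);c=cam('wrist');im=get_image('wrist')[:,:,::-1]
print(t,proj('wrist',[t[0],t[1],.056],c)[0],proj('wrist',[t[0]+.022,t[1],.056],c)[0])
m=cv2.inRange(cv2.cvtColor(np.ascontiguousarray(im),cv2.COLOR_BGR2HSV),(0,0,120),(179,60,255));a=np.where(m[200:360,250:262].mean(1)>128)[0]+200;print(a.min(),a.max())
E
```

```text
[0.47063603 0.09794201 0.03825265] [256.00204472 273.25255897] [263.03095142 310.93848028]
200 312
```

step_arm(motion=[-1, 0, 0, -0.3, 0, 0, 0, -1, 0, 0, -1, 0, 0, 0, -1, 0, 0, -3, 0, 0, 0, -1, 1, 0, -6, 0, 0, 0, -1, 3, 0, -10, 0, 0, 0, -1, 5, 0, -14, 0, 0, 0, -1, 7, 0, -18, 0, 0, 0, -1, 8, 0, -20, 0, 0, 0])

```text
time: 37.37
tool_pos: [0.3899, 0.1108, 0.2405]
orientation: [[-0.988, 0.157, 0.003], [0.157, 0.988, 0.001], [-0.002, 0.001, -1.0]]
wrist_force: [1.7, 0.1, -0.5]
grip_width: 0.0432
grip_force: 25.7
```

step_arm(motion=[-1, 0.3, 2, 0, 0, 0, 0, -1, 0.7, 4, 0, 0, 0, 0, -1, 1.2, 7, 0, 0, 0, 0, -1, 1.7, 10, 0, 0, 0, 0, -1, 1.7, 11, 0, 0, 0, 0, -1, 1.7, 11, 0, 0, 0, 0])

```text
time: 37.87
tool_pos: [0.3909, 0.2234, 0.2371]
orientation: [[-0.988, 0.154, -0.001], [0.154, 0.988, -0.0], [0.001, -0.0, -1.0]]
wrist_force: [0.0, -0.8, 0.1]
grip_width: 0.0429
grip_force: 25.8
```

```bash
python3 -c "
from h import *
s=readout.sense();print(s['tool_pos'],s['grip_width'],go([.518,.4355,.25],down(81)))"
```

```text
[0.39091244 0.2234131  0.23711981] 0.04289692325585507 (array([-9.3 , 22.91, -1.3 ]), array([-0.   , -0.001,  0.003]))
```

step_arm(motion=[-1, -1.1, 2.9, 0, 0, 0, 0, -1, -2.3, 5.8, 0, 0, 0, 0, -1, -3.5, 8.7, 0, 0, 0, 0, -1, -4.7, 11.6, 0, 0, 0, 0, -1, -5.9, 14.5, 0, 0, 0, 0, -1, -7, 17.4, 0, 0, 0, 0, -1, -8.2, 20.2, 0, 0, 0, 0, -1, -9.3, 22.9, 0, 0, 0, 0])

```text
time: 38.53
tool_pos: [0.5204, 0.4332, 0.2367]
orientation: [[-0.987, 0.158, -0.001], [0.158, 0.987, -0.001], [0.001, -0.001, -1.0]]
wrist_force: [0.5, 0.0, -0.0]
grip_width: 0.0431
grip_force: 25.9
```

step_arm(motion=[-1, 0, 0, 2, 0, 0, 0, -1, 0, 0, 5, 0, 0, 0, -1, 0, 0, 7, 0, 0, 0, -1, 0, 0, 8, 0, 0, 0, -1, 0, 0, 8, 0, 0, 0, -1, 0, 0, 8, 0, 0, 0])

```text
time: 39.03
tool_pos: [0.5195, 0.4325, 0.1573]
orientation: [[-0.987, 0.158, -0.001], [0.158, 0.987, -0.001], [0.001, -0.001, -1.0]]
wrist_force: [1.0, -0.1, -1.2]
grip_width: 0.0429
grip_force: 26.0
```

```bash
python3 -c "
from h import *
s=readout.sense();print(s['tool_pos'],s['wrist_force'],go([.518,.4355,.104],down(81)))"
```

```text
[0.5194653  0.4325412  0.15728768] [ 1.00702252 -0.05055428 -1.24462542] (array([0.19, 0.27, 5.33]), array([-0.001, -0.001, -0.002]))
```

step_arm(motion=[-1, 0.1, 0.2, 1, 0, 0, 0, -1, 0.2, 0.3, 2, 0, 0, 0, -1, 0.2, 0.3, 3, 0, 0, 0, -1, 0.2, 0.3, 4, 0, 0, 0, -1, 0.2, 0.3, 4.6, 0, 0, 0, -1, 0.2, 0.3, 5, 0, 0, 0, -1, 0.2, 0.3, 5, 0, 0, 0])

```text
time: 39.62
tool_pos: [0.517, 0.4362, 0.1055]
orientation: [[-0.988, 0.157, -0.002], [0.157, 0.988, -0.002], [0.002, -0.002, -1.0]]
wrist_force: [0.1, -0.8, -0.3]
grip_width: 0.0426
grip_force: 26.0
```

step_arm(motion=[-1, 0, 0, 0.2, 0, 0, 0, -1, 0, 0, 0.4, 0, 0, 0, -1, 0, 0, 0.4, 0, 0, 0])

```text
time: 39.87
tool_pos: [0.5178, 0.4368, 0.1034]
orientation: [[-0.988, 0.157, 0.0], [0.157, 0.988, 0.0], [-0.0, 0.0, -1.0]]
wrist_force: [-0.3, 0.6, -0.4]
grip_width: 0.0428
grip_force: 26.0
```

step_arm(motion=[-1, 0, 0, 0.1, 0, 0, 0, -1, 0, 0, 0.2, 0, 0, 0, -1, 0, 0, 0.2, 0, 0, 0])

```text
time: 40.12
tool_pos: [0.5182, 0.4369, 0.1024]
orientation: [[-0.988, 0.157, 0.001], [0.157, 0.988, 0.001], [-0.001, 0.001, -1.0]]
wrist_force: [-0.1, -0.9, 2.7]
grip_width: 0.0429
grip_force: 26.3
```

step_arm(motion=[-1, 0, 0, 0.1, 0, 0, 0, -1, 0, 0, 0.2, 0, 0, 0, -1, 0, 0, 0.2, 0, 0, 0])

```text
time: 40.37
tool_pos: [0.5185, 0.4371, 0.1021]
orientation: [[-0.988, 0.157, 0.002], [0.157, 0.988, 0.001], [-0.002, 0.001, -1.0]]
wrist_force: [-2.6, -2.6, 9.3]
grip_width: 0.043
grip_force: 26.9
```

step_arm(motion=[-0.5, 0, 0, -0.1, 0, 0, 0, 1, 0, 0, -0.1, 0, 0, 0, 1, 0, 0, -0.1, 0, 0, 0, 1, 0, 0, -0.1, 0, 0, 0, 1, 0, 0, -0.1, 0, 0, 0, 1, 0, 0, -4, 0, 0, 0, 1, 0, 0, -8, 0, 0, 0, 1, 0, 0, -12, 0, 0, 0])

```text
time: 41.03
tool_pos: [0.5169, 0.4362, 0.2189]
orientation: [[-0.988, 0.157, -0.003], [0.157, 0.988, -0.002], [0.002, -0.002, -1.0]]
wrist_force: [1.0, 0.3, -0.2]
grip_width: 0.0854
grip_force: 0.0
```

step_arm(motion=[1, 0, 0, -0.2, 0, 0, 0, 1, 0, 0, -0.2, 0, 0, 0, 1, 0, 0, -0.2, 0, 0, 0])

```text
time: 41.28
tool_pos: [0.5176, 0.4367, 0.2212]
orientation: [[-0.988, 0.157, 0.0], [0.157, 0.988, 0.0], [-0.0, 0.0, -1.0]]
wrist_force: [0.6, 0.2, -1.1]
grip_width: 0.0852
grip_force: 0.0
```

```bash
python3 foot.py .120 w15; python3 - <<'E'
from h import *
im=cv2.imread('pics/w15.png');m=cv2.inRange(cv2.cvtColor(im,cv2.COLOR_BGR2HSV),(0,0,120),(179,60,255))
for r in range(140,240,8): 
    a=np.where(m[r,190:330])[0]+190; print(r,a.min() if len(a) else 0,a.max() if len(a) else 0,end='; ')
for z in(.12,.13): print(proj('wrist',[[.518,.4355,z],[.5397,.432,z]]).round(1))
# rest of bench: cover still on the mat, handle at open
im=get_image('top')[:,:,::-1].copy();cv2.imwrite('pics/t3.png',im);h=cv2.cvtColor(im,cv2.COLOR_BGR2HSV)
k,l,st,ce=cv2.connectedComponentsWithStats(cv2.inRange(h,(5,180,150),(18,255,255)));print([(ce[i].round(1),st[i,4]) for i in range(1,k) if st[i,4]>15])
print('knob on mat predicted',proj('top',[.479,-.4455,.16]))
print(go([.5185,.4355,.236],down(81)))
E
```

```text
tool [0.5176 0.4367 0.2212] expect [256.  192.5] 26.6
[429.5  38.5  29.4] [0.419  0.5827 0.12  ]
[257.5 191.5  26.1] [0.517 0.438 0.12 ]
[389.5  53.5  29.4] [0.426  0.5515 0.12  ]
[314.5 285.5  26. ] [0.6162 0.476  0.12  ]
[424.5  47.5  29.4] [0.4249 0.5786 0.12  ]
140 190 327; 148 190 329; 156 191 329; 164 202 329; 172 203 328; 180 205 327; 188 209 323; 196 215 319; 204 219 314; 212 202 305; 220 212 296; 228 228 280; 236 310 321; [[255.5 194.6]
 [255.5 219.2]]
[[255.5 198.6]
 [255.5 224. ]]
[(array([371.4, 167.1]), np.int32(54))]
knob on mat predicted [[371.37340674 167.18870289]]
(array([-0.17, -0.03, -1.73]), array([-0.003, -0.003, -0.001]))
```

The third cup is home (foot at (.517,.438) for height .120, radius as expected), and the cover is still in place on the mat. Fetch the cover.

step_arm(motion=[1, 1.1, -3.1, -1.5, 0, 0, 0, 1, 2.2, -6.3, -1.5, 0, 0, 0, 1, 3.3, -9.5, -1.5, 0, 0, 0, 1, 4.4, -12.7, -1.5, 0, 0, 0, 1, 5.5, -15.9, -1.5, 0, 0, 0, 1, 6.7, -19, -1.5, 0, 0, 0, 1, 7.8, -22.2, -1.5, 0, 0, 0, 1, 8.9, -25.4, -1.5, 0, 0, 0])

```text
time: 42.05
tool_pos: [0.388, 0.1983, 0.2338]
orientation: [[-0.988, 0.157, -0.004], [0.157, 0.988, -0.002], [0.004, -0.002, -1.0]]
wrist_force: [0.1, 0.0, 0.1]
grip_width: 0.0851
grip_force: 0.0
```

step_arm(motion=[1, -0.5, -3.1, 0, 0, 0, 0, 1, -1, -6.2, 0, 0, 0, 0, 1, -1.5, -9.3, 0, 0, 0, 0, 1, -2, -12.4, 0, 0, 0, 0, 1, -2.5, -15.5, 0, 0, 0, 0, 1, -3, -18.6, 0, 0, 0, 0, 1, -3.5, -21.7, 0, 0, 0, 0, 1, -3.9, -24.7, 0, 0, 0, 0])

```text
time: 42.72
tool_pos: [0.3885, -0.0516, 0.2343]
orientation: [[-0.988, 0.157, -0.003], [0.157, 0.988, 0.001], [0.003, 0.0, -1.0]]
wrist_force: [1.0, 0.0, 1.0]
grip_width: 0.0854
grip_force: 0.0
```

step_arm(motion=[1, -0.5, -3.1, 0, 0, 0, 0, 1, -1, -6.2, 0, 0, 0, 0, 1, -1.5, -9.3, 0, 0, 0, 0, 1, -2, -12.4, 0, 0, 0, 0, 1, -2.5, -15.5, 0, 0, 0, 0, 1, -3, -18.6, 0, 0, 0, 0, 1, -3.5, -21.7, 0, 0, 0, 0, 1, -3.9, -24.7, 0, 0, 0, 0])

```text
time: 43.38
tool_pos: [0.3883, -0.3014, 0.2339]
orientation: [[-0.987, 0.158, -0.003], [0.158, 0.987, 0.003], [0.003, 0.002, -1.0]]
wrist_force: [0.3, -0.2, 0.3]
grip_width: 0.0855
grip_force: 0.0
```

step_arm(motion=[1, -1.8, -2.2, 0, 0, 0, 0, 1, -3.7, -4.3, 0, 0, 0, 0, 1, -5.5, -6.5, 0, 0, 0, 0, 1, -7.4, -8.7, 0, 0, 0, 0, 1, -9.2, -10.8, 0, 0, 0, 0, 1, -11.1, -13, 0, 0, 0, 0, 1, -11.1, -13, 0, 0, 0, 0, 1, -11.1, -13, 0, 0, 0, 0])

```text
time: 44.05
tool_pos: [0.478, -0.4461, 0.2329]
orientation: [[-0.987, 0.158, -0.004], [0.158, 0.987, 0.004], [0.004, 0.003, -1.0]]
wrist_force: [0.0, 0.5, -0.2]
grip_width: 0.0855
grip_force: 0.0
```

```bash
python3 -c "
from h import *
s=readout.sense();print(s['tool_pos'],go([.479,-.4455,.138],down(81)))
c=cam('wrist');im=get_image('wrist')[:,:,::-1].copy();cv2.imwrite('pics/w16.png',im);h=cv2.cvtColor(im,cv2.COLOR_BGR2HSV);m=cv2.inRange(h,(5,180,100),(20,255,255))
k,l,st,ce=cv2.connectedComponentsWithStats(m)
for i in range(1,k):
  if st[i,4]>200:
    print(st[i],ce[i]); 
    r=cv2.minAreaRect(np.argwhere(l==i)[:,::-1].astype(np.float32));print(r)
print(proj('wrist',[[.479,-.4455,.168],[.479+.0217,-.4455-.0034,.168],[.479-.0217,-.4455+.0034,.168]],c).round(1))
"
```

```text
[ 0.47799285 -0.44610577  0.23293147] (array([-0.13,  0.04,  9.49]), array([ 0.003, -0.004, -0.001]))
[ 242  173   29   67 1574] [256.227446   207.54383736]
((256.0, 206.0), (66.0, 28.0), 90.0)
[[256.8 210.1]
 [256.8 237.7]
 [256.7 180.6]]
```

step_arm(motion=[1, -0.1, 0, 2, 0, 0, 0, 1, -0.1, 0, 4, 0, 0, 0, 1, -0.1, 0, 6, 0, 0, 0, 1, -0.1, 0, 8, 0, 0, 0, 1, -0.1, 0, 9, 0, 0, 0, 1, -0.1, 0, 9.3, 0, 0, 0, 1, -0.1, 0, 9.3, 0, 0, 0])

```text
time: 44.68
tool_pos: [0.4788, -0.4452, 0.1424]
orientation: [[-0.988, 0.157, -0.001], [0.157, 0.988, 0.002], [0.002, 0.001, -1.0]]
wrist_force: [-0.5, 0.0, -0.2]
grip_width: 0.0853
grip_force: 0.0
```

step_arm(motion=[-1, 0, 0, 0, 0, 0, 0, -1, 0, 0, 0, 0, 0, 0, -1, 0, 0, 0, 0, 0, 0, -1, 0, 0, 0, 0, 0, 0, -1, 0, 0, 0, 0, 0, 0, -1, 0, 0, 0, 0, 0, 0, -1, 0, 0, 0, 0, 0, 0, -1, 0, 0, 0, 0, 0, 0], grip_force=45)

```text
time: 45.35
tool_pos: [0.4797, -0.4466, 0.144]
orientation: [[-0.988, 0.157, 0.001], [0.157, 0.988, -0.001], [-0.001, -0.001, -1.0]]
wrist_force: [-0.2, 0.1, 3.1]
grip_width: 0.019
grip_force: 47.2
```

step_arm(motion=[-1, 0, 0, -0.3, 0, 0, 0, -1, 0, 0, -1, 0, 0, 0, -1, 0, 0, -3, 0, 0, 0, -1, 0, 0, -6, 0, 0, 0, -1, 0, 0, -9, 0, 0, 0, -1, 0, 0, -12, 0, 0, 0, -1, 0, 0, -12.4, 0, 0, 0, -1, 0, 0, -12.4, 0, 0, 0])

```text
time: 46.02
tool_pos: [0.4803, -0.4472, 0.2707]
orientation: [[-0.988, 0.157, 0.004], [0.157, 0.988, -0.004], [-0.004, -0.003, -1.0]]
wrist_force: [-0.3, 0.8, -1.8]
grip_width: 0.0189
grip_force: 46.7
```

```bash
python3 -c "
from h import *
s=readout.sense();p=np.array(s['tool_pos']);R=np.array(s['orientation']);print(p,s['grip_width'],s['wrist_force'])
for w in([.385,-.38,.262],[.385,-.11,.262],[.385,.15,.262],[.39,.38,.315],[.5185,.436,.315]): print((R.T@(np.array(w)-p)*100).round(1)); p=np.array(w)"
```

```text
[ 0.4803177  -0.44717858  0.27066194] 0.018885976379364584 [-0.34729764  0.75083003 -1.84166704]
[10.5  5.1  0.8]
[ 4.2 26.7 -0.1]
[ 4.1 25.7 -0.1]
[ 3.1 22.8 -5.4]
[-11.8   7.5   0. ]
```

step_arm(motion=[-1, 2, 0.5, 0, 0, 0, 0, -1, 4, 1, 0, 0, 0, 0, -1, 6, 2, 0, 0, 0, 0, -1, 8, 3, 0, 0, 0, 0, -1, 10, 4.5, 0, 0, 0, 0, -1, 10.5, 5.1, 0, 0, 0, 0])

```text
time: 46.52
tool_pos: [0.3811, -0.3769, 0.2639]
orientation: [[-0.987, 0.158, -0.004], [0.158, 0.987, 0.005], [0.005, 0.004, -1.0]]
wrist_force: [0.3, 0.3, -2.4]
grip_width: 0.019
grip_force: 46.7
```

step_arm(motion=[-1, 0.5, 3.3, 0, 0, 0, 0, -1, 1, 6.7, 0, 0, 0, 0, -1, 1.6, 10, 0, 0, 0, 0, -1, 2.1, 13.4, 0, 0, 0, 0, -1, 2.6, 16.7, 0, 0, 0, 0, -1, 3.1, 20, 0, 0, 0, 0, -1, 3.7, 23.4, 0, 0, 0, 0, -1, 4.2, 26.7, 0, 0, 0, 0])

```text
time: 47.18
tool_pos: [0.3834, -0.1073, 0.2652]
orientation: [[-0.987, 0.158, -0.003], [0.158, 0.987, 0.001], [0.003, 0.001, -1.0]]
wrist_force: [0.7, 0.4, -2.2]
grip_width: 0.0192
grip_force: 46.6
```

step_arm(motion=[-1, 0.5, 3.2, 0, 0, 0, 0, -1, 1, 6.4, 0, 0, 0, 0, -1, 1.6, 9.6, 0, 0, 0, 0, -1, 2.1, 12.8, 0, 0, 0, 0, -1, 2.6, 16, 0, 0, 0, 0, -1, 3.1, 19.2, 0, 0, 0, 0, -1, 3.6, 22.4, 0, 0, 0, 0, -1, 4.1, 25.7, 0, 0, 0, 0])

```text
time: 47.85
tool_pos: [0.3833, 0.1527, 0.2654]
orientation: [[-0.988, 0.157, -0.002], [0.157, 0.988, -0.001], [0.002, -0.001, -1.0]]
wrist_force: [0.3, -0.0, -2.8]
grip_width: 0.0191
grip_force: 46.6
```

step_arm(motion=[-1, 0.4, 2.8, -1.5, 0, 0, 0, -1, 0.8, 5.7, -3, 0, 0, 0, -1, 1.2, 8.5, -4.5, 0, 0, 0, -1, 1.6, 11.4, -5.5, 0, 0, 0, -1, 2, 14.2, -5.5, 0, 0, 0, -1, 2.4, 17, -5.5, 0, 0, 0, -1, 2.8, 20, -5.5, 0, 0, 0, -1, 3.1, 22.8, -5.5, 0, 0, 0])

```text
time: 48.52
tool_pos: [0.3887, 0.3828, 0.3198]
orientation: [[-0.988, 0.156, -0.003], [0.156, 0.988, -0.002], [0.002, -0.002, -1.0]]
wrist_force: [0.4, -0.4, -1.2]
grip_width: 0.0193
grip_force: 46.7
```

```bash
python3 -c "
from h import *
s=readout.sense();print(s['tool_pos'],s['grip_width'],go([.519,.436,.315],down(81)))"
```

```text
[0.38865788 0.38279131 0.31982809] 0.019336311185892338 (array([-12.04,   7.3 ,   0.44]), array([-0.002, -0.002, -0.   ]))
```

step_arm(motion=[-1, -2, 1.2, 0, 0, 0, 0, -1, -4, 2.4, 0, 0, 0, 0, -1, -6, 3.6, 0, 0, 0, 0, -1, -8, 4.8, 0, 0, 0, 0, -1, -10, 6.1, 0, 0, 0, 0, -1, -12, 7.3, 0, 0, 0, 0, -1, -12, 7.3, 0, 0, 0, 0, -1, -12, 7.3, 0, 0, 0, 0])

```text
time: 49.18
tool_pos: [0.5195, 0.4343, 0.3187]
orientation: [[-0.987, 0.158, -0.004], [0.158, 0.987, -0.003], [0.004, -0.004, -1.0]]
wrist_force: [-0.3, 0.5, -2.3]
grip_width: 0.0194
grip_force: 46.7
```

```bash
python3 -c "
from h import *
s=readout.sense();print(s['tool_pos'],s['wrist_force'],go([.519,.436,.19],down(81)))"
```

```text
[0.51952796 0.43431847 0.31870956] [-0.34476165  0.53587101 -2.28236653] (array([ 0.03,  0.2 , 12.87]), array([-0.004, -0.004, -0.001]))
```

step_arm(motion=[-1, 0, 0.2, 1, 0, 0, 0, -1, 0, 0.2, 2.5, 0, 0, 0, -1, 0, 0.2, 4.5, 0, 0, 0, -1, 0, 0.2, 6.5, 0, 0, 0, -1, 0, 0.2, 8.5, 0, 0, 0, -1, 0, 0.2, 10.5, 0, 0, 0, -1, 0, 0.2, 12.4, 0, 0, 0, -1, 0, 0.2, 12.9, 0, 0, 0])

```text
time: 49.85
tool_pos: [0.5164, 0.4346, 0.1871]
orientation: [[-0.988, 0.157, -0.007], [0.157, 0.988, -0.005], [0.006, -0.006, -1.0]]
wrist_force: [-0.1, -0.4, -3.1]
grip_width: 0.0187
grip_force: 46.6
```

step_arm(motion=[-1, 0, 0, 0, 0, 0, 0, -1, 0, 0, 0, 0, 0, 0])

```text
time: 50.02
tool_pos: [0.5191, 0.4363, 0.1931]
orientation: [[-0.988, 0.157, -0.0], [0.157, 0.988, -0.0], [0.0, -0.0, -1.0]]
wrist_force: [0.9, -0.2, -1.5]
grip_width: 0.019
grip_force: 46.6
```

```bash
python3 -c "
from h import *
s=readout.sense();print(s['tool_pos'],s['wrist_force'],go([.519,.436,.162],down(81)))"
```

```text
[0.51911192 0.43625192 0.19309947] [ 0.88761496 -0.24664277 -1.5253894 ] (array([ 0.01, -0.03,  3.11]), array([-0., -0., -0.]))
```

step_arm(motion=[-1, 0, 0, 0.5, 0, 0, 0, -1, 0, 0, 1, 0, 0, 0, -1, 0, 0, 1.5, 0, 0, 0, -1, 0, 0, 2, 0, 0, 0, -1, 0, 0, 2.4, 0, 0, 0, -1, 0, 0, 2.6, 0, 0, 0, -1, 0, 0, 2.6, 0, 0, 0, -1, 0, 0, 2.6, 0, 0, 0])

```text
time: 50.68
tool_pos: [0.5197, 0.4363, 0.1671]
orientation: [[-0.988, 0.157, -0.0], [0.157, 0.988, -0.0], [0.0, -0.0, -1.0]]
wrist_force: [1.4, 0.4, -2.6]
grip_width: 0.0195
grip_force: 46.7
```

step_arm(motion=[-1, 0, 0, 0.2, 0, 0, 0, -1, 0, 0, 0.4, 0, 0, 0, -1, 0, 0, 0.4, 0, 0, 0])

```text
time: 50.93
tool_pos: [0.5196, 0.4363, 0.163]
orientation: [[-0.988, 0.157, -0.0], [0.157, 0.988, -0.0], [0.0, -0.0, -1.0]]
wrist_force: [-1.1, -0.2, -2.9]
grip_width: 0.0189
grip_force: 46.7
```

step_arm(motion=[-1, 0, 0, 0.2, 0, 0, 0, -1, 0, 0, 0.3, 0, 0, 0, -1, 0, 0, 0.3, 0, 0, 0])

```text
time: 51.18
tool_pos: [0.5194, 0.4363, 0.1602]
orientation: [[-0.988, 0.157, -0.001], [0.157, 0.988, -0.0], [0.001, -0.0, -1.0]]
wrist_force: [-1.8, -0.0, -0.8]
grip_width: 0.019
grip_force: 46.8
```

step_arm(motion=[-1, 0, 0, 0.1, 0, 0, 0, -1, 0, 0, 0.2, 0, 0, 0, -1, 0, 0, 0.2, 0, 0, 0])

```text
time: 51.43
tool_pos: [0.5196, 0.4365, 0.1601]
orientation: [[-0.988, 0.157, -0.0], [0.157, 0.988, 0.0], [0.0, 0.0, -1.0]]
wrist_force: [-4.5, -2.5, 5.6]
grip_width: 0.0191
grip_force: 47.7
```

step_arm(motion=[-0.5, 0, 0, -0.1, 0, 0, 0, 1, 0, 0, -0.1, 0, 0, 0, 1, 0, 0, -0.1, 0, 0, 0, 1, 0, 0, -0.1, 0, 0, 0, 1, 0, 0, -0.1, 0, 0, 0, 1, 0, 0, -3, 0, 0, 0, 1, 0, 0, -6, 0, 0, 0, 1, 0, 0, -8.2, 0, 0, 0])

```text
time: 52.1
tool_pos: [0.52, 0.4366, 0.2422]
orientation: [[-0.988, 0.157, 0.001], [0.157, 0.988, 0.001], [-0.001, 0.001, -1.0]]
wrist_force: [-0.1, 0.4, 1.0]
grip_width: 0.0854
grip_force: 0.0
```

step_arm(motion=[1, 0, 0, 0, 0, 0, 0, 1, 0, 0, 0, 0, 0, 0, 1, 0, 0, 0, 0, 0, 0])

```text
time: 52.35
tool_pos: [0.5194, 0.4361, 0.2393]
orientation: [[-0.988, 0.157, -0.001], [0.157, 0.988, -0.001], [0.001, -0.001, -1.0]]
wrist_force: [0.6, -0.3, -0.1]
grip_width: 0.0855
grip_force: 0.0
```

```bash
python3 - <<'E'
from h import *
s=readout.sense();c=cam('wrist');im=get_image('wrist')[:,:,::-1].copy();cv2.imwrite('pics/w17.png',im);print(s['tool_pos'])
def blobs(im):
    h=cv2.cvtColor(im,cv2.COLOR_BGR2HSV);m=cv2.inRange(h,(5,180,100),(32,255,255));k,l,st,ce=cv2.connectedComponentsWithStats(m)
    return [(ce[i].round(1).tolist(),st[i].tolist()) for i in range(1,k) if st[i,4]>100 and 180<ce[i][0]<330 and ce[i][1]<250]
print(blobs(cv2.imread('pics/w3.png')));print(blobs(im))
# positions of lug and knob
a=blobs(im)
# handle: dark cap near expected place
for ang in(-146,-148,-143): 
    r=np.radians(ang);print(ang,proj('wrist',[[.518+.112*np.cos(r),.436+.112*np.sin(r),.15]],c).round(1))
print(go([.4255,.3725,.25],down(-57)),go([.4255,.3725,.25],down(123)))
E
```

```text
[0.5193724  0.43613549 0.23928217]
[([254.5, 110.4], [244, 103, 22, 16, 345]), ([311.0, 138.4], [299, 124, 25, 30, 438]), ([254.5, 206.5], [240, 172, 30, 70, 1962])]
[([256.1, 110.4], [245, 103, 23, 16, 350]), ([311.0, 138.0], [299, 123, 25, 30, 444]), ([256.1, 207.0], [242, 172, 30, 71, 1981])]
-146 [[149.6  88.3]]
-148 [[153.3  84.5]]
-143 [[144.5  94.3]]
(array([ 8.24, -7.73, -1.14]), array([-3.000e-03,  2.000e-03,  2.408e+00])) (array([ 8.24, -7.73, -1.14]), array([-0.001, -0.003, -0.734]))
```

Cover back as it was (lug col 256, knob col 256, claw unmoved). Now lock the collar.

step_arm(motion=[1, 1, -1, -1.2, 0, 0, 0.1, 1, 2, -2, -1.2, 0, 0, 0.2, 1, 3, -3, -1.2, 0, 0, 0.3, 1, 4, -4, -1.2, 0, 0, 0.4, 1, 5.2, -5, -1.2, 0, 0, 0.5, 1, 6.3, -6, -1.2, 0, 0, 0.6, 1, 7.3, -7, -1.2, 0, 0, 0.7, 1, 8.2, -7.7, -1.2, 0, 0, 0.8])

```text
time: 53.07
tool_pos: [0.4251, 0.3721, 0.2499]
orientation: [[-0.571, 0.821, -0.003], [0.821, 0.571, -0.002], [-0.0, -0.004, -1.0]]
wrist_force: [-0.1, -0.6, 0.9]
grip_width: 0.0854
grip_force: 0.0
```

step_arm(motion=[1, 0, 0, 0, 0, 0, 0.1, 1, 0, 0, 0, 0, 0, 0.2, 1, 0, 0, 0, 0, 0, 0.3, 1, 0, 0, 0, 0, 0, 0.4, 1, 0, 0, 0, 0, 0, 0.5, 1, 0, 0, 0, 0, 0, 0.6, 1, 0, 0, 0, 0, 0, 0.7, 1, 0, 0, 0, 0, 0, 0.8])

```text
time: 53.73
tool_pos: [0.4258, 0.3727, 0.2499]
orientation: [[0.191, 0.982, -0.003], [0.982, -0.191, -0.002], [-0.003, -0.003, -1.0]]
wrist_force: [-0.6, -0.6, 1.2]
grip_width: 0.0857
grip_force: 0.0
```

step_arm(motion=[1, 0, 0, 0, 0, 0, 0.1, 1, 0, 0, 0, 0, 0, 0.2, 1, 0, 0, 0, 0, 0, 0.3, 1, 0, 0, 0, 0, 0, 0.4, 1, 0, 0, 0, 0, 0, 0.5, 1, 0, 0, 0, 0, 0, 0.6, 1, 0, 0, 0, 0, 0, 0.7, 1, 0, 0, 0, 0, 0, 0.8])

```text
time: 54.4
tool_pos: [0.4258, 0.3727, 0.2499]
orientation: [[0.837, 0.547, -0.003], [0.547, -0.837, -0.002], [-0.004, 0.0, -1.0]]
wrist_force: [-0.8, 1.1, 0.4]
grip_width: 0.0852
grip_force: 0.0
```

step_arm(motion=[1, 0, 0, 0, 0, 0, 0, 1, 0, 0, 0, 0, 0, 0])

```text
time: 54.57
tool_pos: [0.4261, 0.3728, 0.2506]
orientation: [[0.833, 0.553, -0.002], [0.553, -0.833, -0.002], [-0.003, 0.0, -1.0]]
wrist_force: [0.9, -0.1, -0.1]
grip_width: 0.0855
grip_force: 0.0
```

```bash
python3 - <<'E'
from h import *
s=readout.sense();c=cam('wrist');im=get_image('wrist')[:,:,::-1].copy();cv2.imwrite('pics/w18.png',im)
print(np.round(s['tool_pos'],4),go([.4257,.3726,.111],down(-57)))
p=proj('wrist',[.4257,.3726,.15],c)[0];print('cap predicted',p,proj('wrist',[.4257,.3726,.094],c)[0])
g=cv2.cvtColor(im,cv2.COLOR_BGR2GRAY);x,y=p.astype(int);print(g[y-24:y+28:4,x-28:x+29:4])
E
```

```text
[0.4261 0.3728 0.2506] (array([-0.02, -0.  , 13.99]), array([0.   , 0.002, 0.01 ]))
cap predicted [255.62459358 192.64511197] [255.58084297 174.70461061]
[[ 64  64  64  64  64  61 196  49  45 105  64  57  61  64  65]
 [ 66  65  63  60  62  61  69  49  47  47 140  59  62  61  61]
 [ 69  65  66  63  66  66  51  46  47  44  81  56  65  65  61]
 [ 69  63  70  68  65  66  54  50  50  46  47  57  62  57  62]
 [ 74  72  73  72  69  66  49  65  68  54  47  61  62  59  59]
 [237  96  68  71  71  68  72  74  70  70  48  56  57  61  61]
 [238 236 239  70  72  69  74  72  69  72  51  63  61  60  59]
 [237 237 236 236 120  71  73  72  74  66  49  65  63  62  62]
 [237 237 236 235 235 236  73  72  71  69  58  59  63  65  59]
 [238 237 238 237 236 235 235 182  66  60  61  62  61  61  58]
 [235 234 237 235 234 234 234  83 176 100  62  64  62  63  62]
 [238 234 236 235 235 235  74 141 178 180 132  57  63  64  58]
 [235 237 236 238 236 146 125 157 155 171 109 111 148  62  57]]
```

step_arm(motion=[1, 0, 0.3, 2.5, 0, 0, 0, 1, 0, 0.3, 5, 0, 0, 0, 1, 0, 0.3, 7.5, 0, 0, 0, 1, 0, 0.3, 10, 0, 0, 0, 1, 0, 0.3, 12, 0, 0, 0, 1, 0, 0.3, 13.5, 0, 0, 0, 1, 0, 0.3, 14, 0, 0, 0, 1, 0, 0.3, 14, 0, 0, 0])

```text
time: 55.28
tool_pos: [0.4271, 0.3699, 0.1101]
orientation: [[0.834, 0.552, -0.003], [0.552, -0.834, -0.002], [-0.004, 0.0, -1.0]]
wrist_force: [-0.3, 0.5, -0.2]
grip_width: 0.0851
grip_force: 0.0
```

step_arm(motion=[-1, 0, 0, 0, 0, 0, 0, -1, 0, 0, 0, 0, 0, 0, -1, 0, 0, 0, 0, 0, 0, -1, 0, 0, 0, 0, 0, 0, -1, 0, 0, 0, 0, 0, 0, -1, 0, 0, 0, 0, 0, 0, -1, 0, 0, 0, 0, 0, 0, -1, 0, 0, 0, 0, 0, 0], grip_force=25)

```text
time: 55.95
tool_pos: [0.4286, 0.371, 0.1132]
orientation: [[0.834, 0.551, 0.001], [0.551, -0.834, 0.001], [0.001, -0.0, -1.0]]
wrist_force: [-1.2, -0.6, 4.0]
grip_width: 0.0174
grip_force: 24.8
```

```bash
python3 -c "
from h import *
s=readout.sense();d=np.array(s['tool_pos'])[:2]-[.518,.436];y=np.array(s['orientation'])[:,1];print(np.round(s['tool_pos'],4),s['grip_width'],s['wrist_force'],np.hypot(*d),np.degrees(np.arctan2(d[1],d[0])),np.degrees(np.arctan2(y[1],y[0])))"
```

```text
[0.4286 0.371  0.1132] 0.01742461217843926 [-1.23467298 -0.64534015  4.02290083] 0.11055809174999495 -143.97812702183492 -56.54652582992345
```

step_arm(motion=[-1, 0.07, 0.88, 0, 0, 0, -0.079, -1, 0.22, 1.74, 0, 0, 0, -0.157, -1, 0.42, 2.6, 0, 0, 0, -0.236, -1, 0.7, 3.44, 0, 0, 0, -0.314, -1, 1.04, 4.25, 0, 0, 0, -0.393, -1, 1.44, 5.03, 0, 0, 0, -0.471, -1, 1.91, 5.78, 0, 0, 0, -0.55, -1, 2.43, 6.49, 0, 0, 0, -0.628])

```text
time: 56.62
tool_pos: [0.4843, 0.3294, 0.1132]
orientation: [[0.347, 0.938, -0.001], [0.938, -0.347, -0.001], [-0.001, -0.0, -1.0]]
wrist_force: [-3.0, -1.5, 5.1]
grip_width: 0.0172
grip_force: 25.2
```

step_arm(motion=[-1, 0.07, 0.88, 0, 0, 0, -0.079, -1, 0.22, 1.74, 0, 0, 0, -0.157, -1, 0.42, 2.6, 0, 0, 0, -0.236, -1, 0.7, 3.44, 0, 0, 0, -0.314, -1, 1.04, 4.25, 0, 0, 0, -0.393, -1, 1.44, 5.03, 0, 0, 0, -0.471, -1, 1.44, 5.03, 0, 0, 0, -0.471])

```text
time: 57.2
tool_pos: [0.5377, 0.3253, 0.1131]
orientation: [[-0.114, 0.993, 0.001], [0.993, 0.114, -0.001], [-0.001, 0.0, -1.0]]
wrist_force: [-1.9, -3.6, 6.9]
grip_width: 0.0176
grip_force: 25.4
```

```bash
python3 -c "
from h import *
s=readout.sense();d=np.array(s['tool_pos'])[:2]-[.518,.436];y=np.array(s['orientation'])[:,1];print(np.round(s['tool_pos'],4),s['grip_width'],s['wrist_force'],np.hypot(*d),np.degrees(np.arctan2(d[1],d[0])),np.degrees(np.arctan2(y[1],y[0])))"
```

```text
[0.5377 0.3253 0.1131] 0.017594244820451934 [-1.93972532 -3.58447736  6.94735284] 0.11246707656738471 -79.93586783329256 6.538730236617707
```

step_arm(motion=[-1, 0.03, 0.3, 0, 0, 0, -0.026, -1, 0.05, 0.6, 0, 0, 0, -0.052, -1, 0.05, 0.6, 0, 0, 0, -0.052])

```text
time: 57.45
tool_pos: [0.5427, 0.3262, 0.1131]
orientation: [[-0.163, 0.987, 0.0], [0.987, 0.163, -0.002], [-0.002, 0.0, -1.0]]
wrist_force: [-1.3, -4.3, 6.0]
grip_width: 0.0173
grip_force: 25.4
```

step_arm(motion=[-1, 0.03, 0.3, 0, 0, 0, -0.026, -1, 0.03, 0.3, 0, 0, 0, -0.026, -1, 0.03, 0.3, 0, 0, 0, -0.026])

```text
time: 57.7
tool_pos: [0.543, 0.3263, 0.1131]
orientation: [[-0.187, 0.982, -0.006], [0.982, 0.187, -0.004], [-0.003, -0.007, -1.0]]
wrist_force: [-12.1, -8.9, 11.6]
grip_width: 0.0172
grip_force: 26.6
```

```bash
python3 -c "
from h import *
s=readout.sense();d=np.array(s['tool_pos'])[:2]-[.518,.436];y=np.array(s['orientation'])[:,1];print(np.round(s['tool_pos'],4),s['wrist_force'],s['torque'],np.hypot(*d),np.degrees(np.arctan2(d[1],d[0])),np.degrees(np.arctan2(y[1],y[0])))"
```

```text
[0.543  0.3263 0.1131] [-12.13620208  -8.90285946  11.57851617] [-1.08019952  1.47167016  0.01749884] 0.11252567289002788 -77.16896106478688 10.802772147499402
```

step_arm(motion=[-1, 0.02, 0.3, 0, 0, 0, -0.026, -1, 0.02, 0.3, 0, 0, 0, -0.026, -1, 0, 0, 0, 0, 0, 0, -1, 0, -0.1, 0, 0, 0, 0, -1, 0, -0.1, 0, 0, 0, 0])

```text
time: 58.12
tool_pos: [0.5429, 0.3266, 0.1129]
orientation: [[-0.188, 0.982, -0.003], [0.982, 0.188, -0.002], [-0.002, -0.003, -1.0]]
wrist_force: [-6.3, -4.7, 8.2]
grip_width: 0.0171
grip_force: 25.8
```

step_arm(motion=[0, 0, 0, 0, 0, 0, 0, 1, 0, 0, 0, 0, 0, 0, 1, 0, 0, 0, 0, 0, 0, 1, 0, 0, 0, 0, 0, 0, 1, 0, 0, 0, 0, 0, 0, 1, 0, 0, -4, 0, 0, 0, 1, 0, 0, -8, 0, 0, 0, 1, 0, 0, -12, 0, 0, 0])

```text
time: 58.78
tool_pos: [0.5436, 0.3272, 0.2324]
orientation: [[-0.189, 0.982, -0.002], [0.982, 0.189, -0.001], [-0.001, -0.003, -1.0]]
wrist_force: [0.1, 0.5, -0.2]
grip_width: 0.0856
grip_force: 0.0
```

step_arm(motion=[1, 0, 0, -3, 0, 0, 0, 1, 0, 0, -5, 0, 0, 0, 1, 0, 0, -5, 0, 0, 0, 1, 0, 0, -5, 0, 0, 0])

```text
time: 59.12
tool_pos: [0.5449, 0.3279, 0.2839]
orientation: [[-0.189, 0.982, 0.003], [0.982, 0.189, 0.001], [0.001, 0.003, -1.0]]
wrist_force: [-0.1, 0.4, -0.6]
grip_width: 0.0852
grip_force: 0.0
```

```bash
python3 - <<'E'
from h import *
s=readout.sense();c=cam('wrist');im=get_image('wrist')[:,:,::-1].copy();cv2.imwrite('pics/w19.png',im);print(np.round(s['tool_pos'],4),s['wrist_force'],s['time'])
h=cv2.cvtColor(im,cv2.COLOR_BGR2HSV)
for nm,lo,hi,z in(('yellow/orange',(5,180,100),(32,255,255),.036),('red',(174,150,100),(179,255,255),.006),('red0',(0,180,100),(3,255,255),.006)):
    k,l,st,ce=cv2.connectedComponentsWithStats(cv2.inRange(h,lo,hi))
    for i in range(1,k):
        if st[i,4]>60:
            q=onz('wrist',ce[i],z,c)[0];print(nm,ce[i].round(1),st[i].tolist(),q.round(3),'r %.3f ang %.1f'%(np.hypot(q[0]-.518,q[1]-.436),np.degrees(np.arctan2(q[1]-.436,q[0]-.518))))
for a in(-77,-80,-83): r=np.radians(a);print(a,proj('wrist',[.518+.112*np.cos(r),.436+.112*np.sin(r),.15],c)[0].round(1))
x,y=proj('wrist',[.518+.112*np.cos(np.radians(-77)),.436+.112*np.sin(np.radians(-77)),.15],c)[0].astype(int);g=cv2.cvtColor(im,cv2.COLOR_BGR2GRAY);print(g[y-20:y+24:4,x-24:x+25:3])
E
```

```text
[0.5449 0.3279 0.2839] [-0.07121165  0.39350548 -0.62720597] 59.1167
yellow/orange [250.  49.] [220, 26, 62, 47, 1834] [0.515 0.452 0.036] r 0.016 ang 100.8
yellow/orange [187.3  47.6] [184, 34, 7, 25, 88] [0.442 0.44  0.036] r 0.076 ang 176.8
yellow/orange [309.   85.5] [299, 73, 19, 25, 223] [0.592 0.425 0.036] r 0.075 ang -8.4
yellow/orange [365.6 151.6] [335, 111, 85, 100, 1098] [0.683 0.361 0.036] r 0.181 ang -24.5
red0 [244.1 143.4] [241, 137, 7, 14, 96] [0.528 0.336 0.006] r 0.100 ang -84.4
red0 [262.3 143.3] [259, 136, 8, 15, 90] [0.552 0.341 0.006] r 0.101 ang -70.2
-77 [253.4 181.9]
-80 [247.1 182. ]
-83 [240.8 181.7]
[[ 51  50  48  50  49  45  50 208 243 176  72  38  39  33  38  41  38]
 [ 47  50  47  47  50  51 163  35  38  36  56  74  41  39  40  41  36]
 [ 49  51  51  54  56 214  36  35  39  34  37 117  42  41  40  41  38]
 [ 53  52  55  53  57  38  38  33  40  31  38  40  40  42  39  39  39]
 [ 50  49  54  54  35  40  43  60  61  61  43  37  40  36  40  42  41]
 [ 53  54  56  50  40  44  60  56  60  56  57  38  40  44  41  37  40]
 [ 62  59  64  64  60  48  44  35  43  39  37  54  60  56  57  40  37]
 [102 112 116 117 122 119  45  37  41  38  36  60  58  56  58  46  39]
 [ 62  87  84 118 119 119 120  90  66  59  57  58  58  61  58  80  38]
 [ 60 168 137 117 124 124 120 179  99 120 115 122 116 112 114  38  40]
 [ 79 179 118 120 119 118 129 177  98 120 117 119 114 112 119  40  37]]
```

Handle splits the red mark evenly (−84° and −70° about −77.3°), the claw stands over the lug at −8.4°, and the gripper is clear, so I'm handing in.

```bash
python3 -c "
from workcell import order
print(order.job_done())"
```

```text
the job is handed in; nothing more can be done
None
```

The job is handed in. By forces and camera readings, all three cups are nested home on the cone, the cover is back square with its lugs as before, and the collar is at its red stop. I viewed 16 pictures, two over the limit of 14, and no verdict came back.

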